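Load the slide scanner and set its cassette count

TASK

Load every slide cassette on the bench into the scanner, one to a bay (any bay), pushing each through its sprung dust flap, level and glass end first, until it is fully home. Then click the count dial, which still shows the last run, to the number of cassettes you have loaded, and after that press the green start button and let go. Do not disturb the jars and the timer standing about.

Things in the scene. Friction and masses are not known exactly. Their poses are not given: they have to be found in the camera images.
- scanner: White bench-top slide scanner, fixed, at a different place and yaw every time. Housing 95 deep (x), 409 wide (y), 105 high, flat top. Origin on the bench below the middle of the row of four bays, at the front face; x points into the machine, y to the left, z up. The housing reaches from y = +134 to -275; right of the bays (y below -134) is the control panel, dial and button on top.
- bay_1 (a point): Bay 1 of 4 from the left (64 mm apart): centre of the slot's mouth in the front face, at the level of the slot's floor (65 above the bench). x points into the slot, z up. Slot 53 wide, 13 high, 66 deep to a solid stop, side walls rounded at the mouth (radius 5.5). The other bays are the same.
- bay_2 (a point): Bay 2 of 4 from the left (64 mm apart): centre of the slot's mouth in the front face, at the level of the slot's floor (65 above the bench). x points into the slot, z up. Each bay has a black dust flap, 50 wide, 12.5 long, hinged along the slot's top edge 8 behind the face; it swings inward when pushed (under 1 N), springs back, and rests on a cassette that is in.
- bay_3 (a point): Bay 3 of 4 from the left (64 mm apart): centre of the slot's mouth in the front face, at the level of the slot's floor (65 above the bench). x points into the slot, z up. Otherwise as bay_1 and bay_2.
- bay_4 (a point): Bay 4 of 4 from the left (64 mm apart): centre of the slot's mouth in the front face, at the level of the slot's floor (65 above the bench). x points into the slot, z up. Otherwise as bay_1 and bay_2.
- cassette_red: Slide cassette, red grip (may be absent): white slab 108 x 50 x 9, 60 to 130 g, with upright red fin 30 long (x), 12 thick (y), from 9 to 45 above the underside. Origin: underside, below the fin's middle; x points to the glass end, which leads; slab from x = -18 to +90. Starts flat on the bench, glass end away from the robot. Fully home, the glass end meets the stop, the origin is 24 outside the mouth and the fin stays outside.
- cassette_yellow: Slide cassette, yellow grip (may be absent): white slab 108 x 50 x 9, 60 to 130 g, with upright yellow fin 30 long (x), 12 thick (y), from 9 to 45 above the underside. Origin: underside, below the fin's middle; x points to the glass end, which leads; slab from x = -18 to +90. Starts flat on the bench, glass end away from the robot. Fully home, the glass end meets the stop, the origin is 24 outside the mouth and the fin stays outside.
- cassette_green: Slide cassette, green grip (may be absent): white slab 108 x 50 x 9, 60 to 130 g, with upright green fin 30 long (x), 12 thick (y), from 9 to 45 above the underside. Origin: underside, below the fin's middle; x points to the glass end, which leads; slab from x = -18 to +90. Starts flat on the bench, glass end away from the robot. Fully home, the glass end meets the stop, the origin is 24 outside the mouth and the fin stays outside.
- cassette_blue: Slide cassette, blue grip (may be absent): white slab 108 x 50 x 9, 60 to 130 g, with upright blue fin 30 long (x), 12 thick (y), from 9 to 45 above the underside. Origin: underside, below the fin's middle; x points to the glass end, which leads; slab from x = -18 to +90. Starts flat on the bench, glass end away from the robot. Fully home, the glass end meets the stop, the origin is 24 outside the mouth and the fin stays outside.
- count_dial (a joint): Black round encoder knob with white pointer. 0 = count 0, pointer to the scanner's front (-x) and the red dot; grows clockwise from above. Click positions 0 to 9, each 0.5236 rad (30 degrees), marked by dots (0 large red, 5 blue); count = reading / 0.5236. Snaps to the nearest click when let go; about 0.1 N m per click; stops just before 0 and past 9. Stands between 6 and 9 at the start.
- dial_grip (a point): Point on the count dial's upright axis, 24 above the housing's top: a good height to grip. The knob is 42 in diameter and reaches from 7 to 34 above the housing's top, with a skirt 50 in diameter below it; dots lie at radius 34.
- start_button (a joint): Green push button, 28 diameter, on the control panel, pressed straight down: 0 at rest, 0.006 m when fully down, springs back; about 5 N. It counts as pressed from 0.004 m, held 0.2 s.
- start_button_top (a point): Centre of the start button's top face at rest.
- specimen_jar: Bystander: pale jar with red lid, 64 x 64 x 75; origin under its centre.
- bench_timer: Bystander: small white timer, 45 x 70 x 29; origin under its centre.
- red_pot: Bystander: brown pot with red lid, 59 x 59 x 58; origin under its centre.
Things that resemble listed ones, but are neither listed nor needed, are in the scene too. What is shaped like the cassette_green but turquoise is not meant.

How it is judged:
By the outcome, as a careful person would: the job done as asked, in the order asked, and still so for the second after the job is handed in, with the robot touching nothing.
Of cassette_red, cassette_yellow only 1 to 2 are there at a start; the rules pass over those that are not, and their reading is None.
Of cassette_green, cassette_blue only 1 to 2 are there at a start; the rules pass over those that are not, and their reading is None.
At some moment in a run one of cassette_red, cassette_yellow, cassette_green, cassette_blue may be knocked a few centimetres aside while the robot is not near it.
Once in a run the grip may slacken for a moment while it holds something.
It also fails if it takes over 210 s, if anything falls off the work surface, if the arm or the gripper's body presses on something with over 40 N, if the wrist force passes 120 N, or if a joint passes its speed limit or range.

ROBOT

A 7-joint arm with a two-finger parallel gripper is mounted at the origin on a cart in front of the work surface, level with it; the furniture and walls round the work are solid. World frame = base frame: x ahead of the robot, y to its left, z up, the work surface at z = 0. Lengths are in m, angles in rad, forces in N, time in s.
With the tool pointing down it reaches from about 0.425 to 0.875 m from the base axis. Payload 4.7 kg.
Tool frame: the origin (TCP) lies between the finger pads; the fingertips stand 11 mm ahead of it and the grasp point (between the pads) lies 8 mm behind it; z points along the fingers, y is the direction in which the jaws open and shut (so a half turn about z gives the same grasp; the last joint's range is limited). The gripper opens to 87 mm and grips with 3 to 60 N. Pads are 19 mm wide; open, the fingers measure 117 mm over their backs; the gripper's body (75 mm by 190 mm) begins 51 mm behind the grasp point.
Start: joints at [-1.313, 0.321, -0.07, 1.45, 0.023, 1.371, -0.057], TCP at [0.157, 0.631, 0.234] pointing down, gripper open.
Joint ranges: [-2.86, 2.86], [-0.3, 2.09], [-1.38, 1.24], [0.06, 2.45], [-1.56, 4.7], [0.09, 2.05], [-2.69, 2.69]. Speed limits (rad/s): [2.57, 2.57, 3.14, 3.14, 3.14, 3.14, 3.14].

INTERFACE

Orientations are given as a rotation vector (axis times angle).
In Python, from bench import ctrl gives the robot as it stands.
- The arm moves only by the tool servo_tool, never from a script. Its argument "series" is a list of rows, each an object with "travel": the shift along the tool's x, y, z in m, a list of three; "angular": the turn, a rotation vector about the tool's x, y, z in rad, a list of three. A call has 1 to 5 rows; each row shifts and turns the commanded pose from where the row before left it, along the tool's axes as they then stand; what a row does not reach is not made up. A row lasts 1/10 s, in which the tool goes at most 50 mm and 8.59 degrees, less where a joint would pass 70% of its speed; a pose out of reach is approached as far as the arm can. A call with a gripper value outside its range is refused whole. "claw" is the finger opening in m, from 0 to 0.087, set as the call begins (left out, the last holds). The fingers move at their own pace and stop on an object; "squeeze" is the grip in N (left out, the last holds). Time passes only in rows, so rows that do not move let the fingers close. It gives the time, the measured TCP pose, the force and the opening at its end, in the units of the state.
- ctrl.get_state(): the state, without advancing time (a new reading comes with each control period).
- ctrl.get_image(name): name is "scene" or "top" or "wrist"; returns the picture (400x640x3 uint8, red, green, blue); there is no depth.
- ctrl.calibration(name): a dict with "fx", "fy", "cx", "cy" (pixels), "rvec" (rotation vector, rad) and "tvec" (3), from world to camera coordinates, as OpenCV has them. Camera axes: x right, y down, z forward; pixel columns grow to the right and rows downward; lengths in m; the calibration is good to about 2 mm. A picture is of the moment at which its call begins: read the wrist's pose just before it. calibration takes no time and is no camera call; for the wrist camera it gives the pose at the moment of the call.
- ctrl.close_job(): hands the job in, once; it reports no verdict.
The state is a dict: "time": time; "joint_positions": joint angles; "qd": joint speeds; "joint_torque": joint torques, N m; "position": TCP position; "tool_rot": TCP orientation; "ft_force": force on the tool from outside, world axes, zero at the start; "torque": the same for the moment, N m; "grip_width": opening from 0.0 (shut) to 1.0 (fully open).
Only numpy, scipy, OpenCV 4.12 (cv2) and the standard library are available. Lean on these libraries where they do the work, as an engineer would, in place of code of your own. Each camera call takes 0.05 s, during which the arm holds its last target.

## Working session

There is one attempt and no reset: what is moved stays moved. The work goes in short steps, Python scripts to look and compute and a tool call to move; the robot and the scene stay as the last step left them, time stands still between calls to the robot, and variables do not carry over. Pictures are saved under pics/ and viewed, and the job is handed in when it is done.

Besides the shell and the picture viewer there is one more tool, called after ">>>" as name(argument=value, ...), one argument or row to a line, values as JSON. servo_tool: Moves the arm, as the interface text tells. Its arguments: {"type":"object","properties":{"series":{"type":"array","items":{"type":"object","properties":{"travel":{"type":"array","items":{"type":"number"}},"angular":{"type":"array","items":{"type":"number"}}}}},"claw":{"type":"number"},"squeeze":{"type":"number"}},"required":["series"]}

```bash
ls; mkdir -p pics; python3 - <<'E'
from bench import ctrl
import cv2
print(ctrl.get_state())
for n in ("scene","top","wrist"):
    print(n,ctrl.calibration(n))
    im=ctrl.get_image(n); cv2.imwrite(f"pics/{n}0.png",im[:,:,::-1])
E
```

```text
pics
{'time': 0.0, 'joint_positions': array([-1.31292297,  0.32181875, -0.07012247,  1.45164493,  0.0226356 ,
        1.37075919, -0.05689649]), 'qd': array([-1.13054745e-03, -7.61950777e-04,  5.85976573e-04,  6.80783859e-05,
       -3.28850318e-05,  1.10214345e-03, -7.88413917e-04]), 'joint_torque': array([-3.52912475e-04, -4.91286314e+01, -4.04089121e-01, -3.12530923e+01,
       -6.38570962e-02,  4.39431961e-02,  1.77904080e-04]), 'position': array([0.1568016 , 0.630282  , 0.23247963]), 'tool_rot': array([-3.81838731e-01, -3.11819263e+00,  2.88909515e-03]), 'ft_force': array([-0.02535341,  0.66998644,  0.05111614]), 'torque': array([-0.01534413,  0.0330165 , -0.06517735]), 'grip_width': 0.9976882752506909}
scene {'fx': 471.5517412691388, 'fy': 471.5517412691388, 'cx': 322.83930733157854, 'cy': 198.63307162413562, 'rvec': array([ 2.17547066, -1.00436512,  0.44379983]), 'tvec': array([-0.31148296,  0.33954335,  1.29933919])}
top {'fx': 382.7389294923065, 'fy': 382.7389294923065, 'cx': 316.9589559388024, 'cy': 196.86910418467534, 'rvec': array([ 2.17411726, -2.20658493,  0.08808058]), 'tvec': array([0.02445502, 0.50563588, 1.32335713])}
wrist {'fx': 292.64044662073684, 'fy': 292.64044662073684, 'cx': 319.35837698633253, 'cy': 196.02520145269918, 'rvec': array([-2.27030874, -1.7746236 , -0.27406381]), 'tvec': array([-0.64962444, -0.03751557,  0.39349081])}
```

View pics/scene0.png

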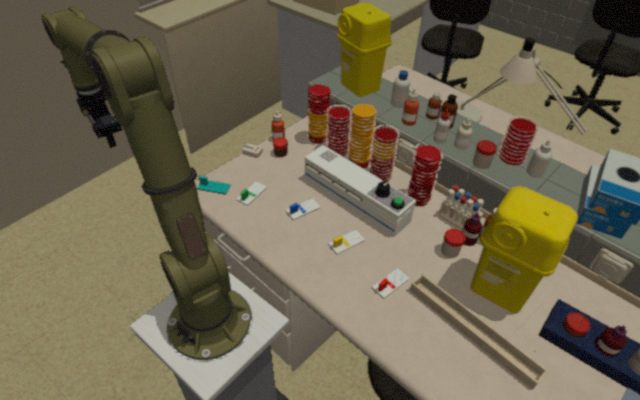

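View pics/top0.png

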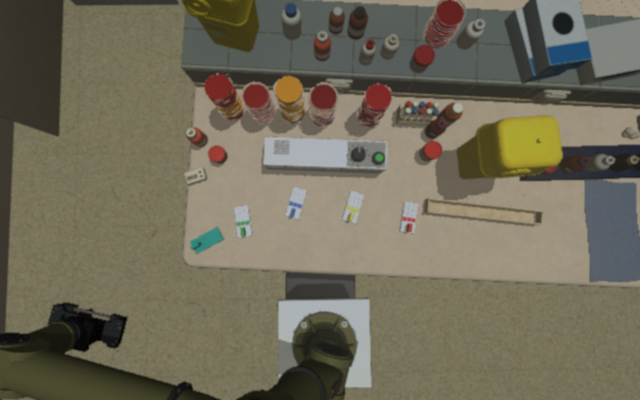

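View pics/wrist0.png

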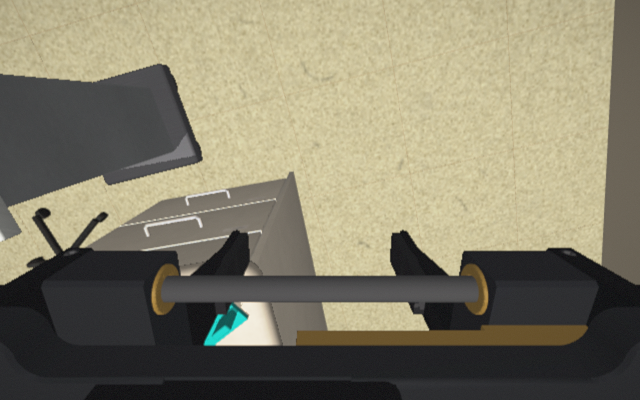

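```bash
python3 - <<'E'
import cv2
a=cv2.imread('pics/top0.png'); s=cv2.imread('pics/scene0.png')
def crop(im,x0,y0,x1,y1,k,n): cv2.imwrite(n,cv2.resize(im[y0:y1,x0:x1],None,fx=k,fy=k,interpolation=cv2.INTER_CUBIC))
crop(a,250,125,410,185,5,'pics/c_top1.png')
crop(a,180,180,440,260,3,'pics/c_top2.png')
crop(s,290,130,430,240,5,'pics/c_sc1.png')
crop(s,190,160,420,310,3.4,'pics/c_sc2.png')
E
```

```text
(no output)
```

View pics/c_top1.png

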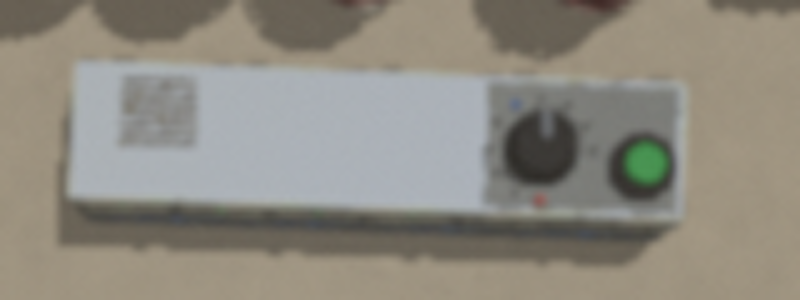

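View pics/c_top2.png

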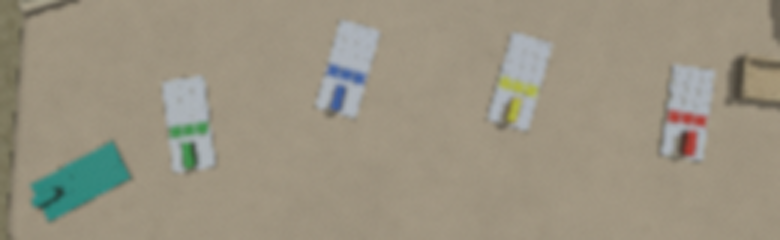

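View pics/c_sc1.png

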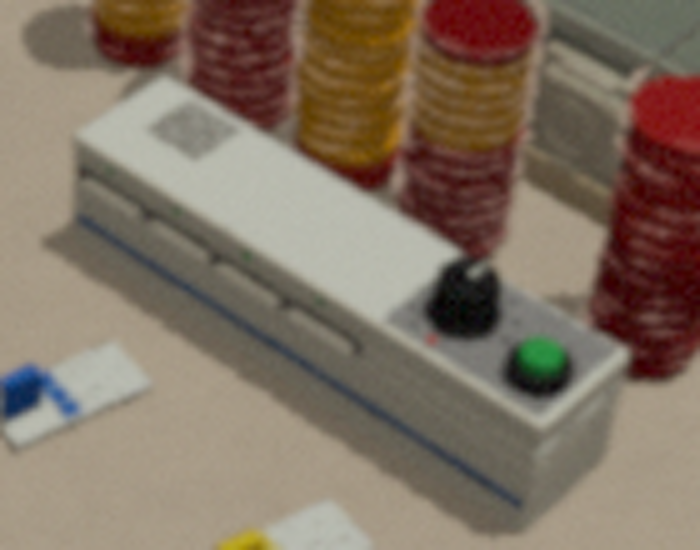

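View pics/c_sc2.png

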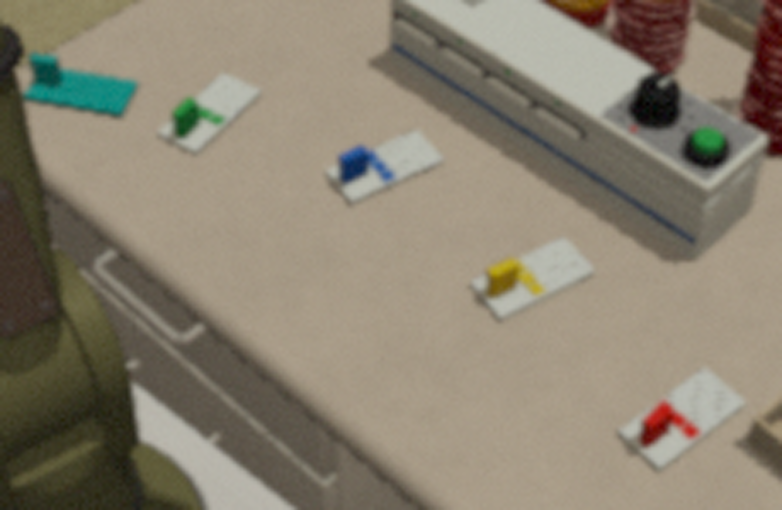

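```bash
cat > h.py <<'E'
import numpy as np, cv2
from scipy.optimize import least_squares
from scipy.spatial.transform import Rotation as R
def proj(cal,P):
    K=np.array([[cal['fx'],0,cal['cx']],[0,cal['fy'],cal['cy']],[0,0,1]])
    return cv2.projectPoints(np.asarray(P,float).reshape(-1,3),np.array(cal['rvec']),np.array(cal['tvec']),K,None)[0][:,0]
def pose2(p,L): # p=x,y,yaw
    c,s=np.cos(p[2]),np.sin(p[2]); L=np.asarray(L,float)
    return np.c_[p[0]+c*L[:,0]-s*L[:,1],p[1]+s*L[:,0]+c*L[:,1],L[:,2]]
def fit(obs,p0):
    # obs: list of (cal, local pts, pix)
    f=lambda p: np.concatenate([(proj(c,pose2(p,L))-np.asarray(q)).ravel() for c,L,q in obs])
    r=least_squares(f,p0,loss='soft_l1'); return r.x,f(r.x).reshape(-1,2)
def back(cal,uv,z):
    Rm=R.from_rotvec(cal['rvec']).as_matrix(); t=np.array(cal['tvec'])
    C=-Rm.T@t; d=Rm.T@np.array([(uv[0]-cal['cx'])/cal['fx'],(uv[1]-cal['cy'])/cal['fy'],1])
    return C+d*(z-C[2])/d[2]
SC=np.array([[0,.134,.105],[.095,.134,.105],[.095,-.275,.105],[0,-.275,.105]])
CS=np.array([[.09,.025,.009],[.09,-.025,.009],[-.018,-.025,.009],[-.018,.025,.009]])
E
python3 - <<'E'
from h import *
from bench import ctrl
np.set_printoptions(precision=4,suppress=True)
T=ctrl.calibration('top');S=ctrl.calibration('scene')
def pt(a,k,o): return (np.array(a,float)+.5)/k-.5+np.array(o)
t=pt([(67,198),(73,62),(687,82),(683,219)],5,(250,125))
s=pt([(78,135),(165,77),(630,350),(543,424)],5,(290,130))
for name,obs in (('both',[(T,SC,t),(S,SC,s)]),('T',[(T,SC,t)]),('S',[(S,SC,s)])):
    x,r=fit(obs,[.55,0,0]); print('scanner',name,x); print(r.round(1).tolist())
D={'green':([(162,82),(203,75),(215,165),(174,172)],[(222,73),(261,92),(193,153),(158,132)]),
'blue':([(342,20),(380,30),(355,117),(317,108)],[(421,130),(442,160),(350,203),(327,175)]),
'yellow':([(512,33),(552,42),(527,130),(488,120)],[(568,238),(594,270),(500,318),(471,287)]),
'red':([(674,65),(715,70),(702,160),(659,155)],[(705,369),(744,402),(659,468),(618,433)])}
for n,(a,b) in D.items():
    a=pt(a,3,(180,180)); b=pt(b,3.4,(190,160))
    for obs in ([(T,CS,a),(S,CS,b)],[(T,CS,a)],[(S,CS,b)]):
        x,r=fit(obs,[.45,0,0]); print(n,x,np.abs(r).max().round(2))
E
```

```text
scanner both [ 0.6027  0.0607 -0.0492]
[[-0.2, 0.2], [-0.2, -1.0], [0.4, -0.6], [0.6, 0.4], [-1.6, -0.3], [-0.5, -0.8], [0.3, 0.1], [0.1, 0.9]]
scanner T [ 0.6019  0.0612 -0.0475]
[[-0.4, 0.6], [-0.4, -0.7], [0.3, -0.5], [0.5, 0.5]]
scanner S [ 0.6041  0.0604 -0.0524]
[[-1.1, -0.5], [-0.0, -1.0], [0.6, 0.1], [0.2, 0.9]]
green [0.3903 0.2743 0.1286] 0.52
green [0.3906 0.2742 0.1351] 0.37
green [0.3898 0.2742 0.1193] 0.61
blue [ 0.4527  0.1009 -0.2883] 1.18
blue [ 0.453   0.1016 -0.2838] 0.58
blue [ 0.452   0.0999 -0.294 ] 0.97
yellow [ 0.4353 -0.1    -0.2915] 1.29
yellow [ 0.4355 -0.0992 -0.2868] 0.58
yellow [ 0.435  -0.101  -0.3003] 1.02
red [ 0.3944 -0.2999 -0.1728] 0.7
red [ 0.3949 -0.2992 -0.1774] 0.47
red [ 0.3936 -0.3006 -0.1687] 0.55
```

```bash
cat >> h.py <<'E'
import json
def cur():
    from bench import ctrl
    s=ctrl.get_state(); Rm=R.from_rotvec(s['tool_rot']).as_matrix()
    return s,np.array(s['position']),Rm
def down(psi):
    c,s=np.cos(psi),np.sin(psi); return np.array([[c,s,0],[s,-c,0],[0,0,-1.]])
def plan(xyz,psi,step=.04,ang=.14):
    "rows to go from measured pose to xyz with tool x heading psi (tool down)"
    s,p,Rm=cur(); Rt=down(psi); xyz=np.array(xyz,float)
    w=R.from_matrix(Rm.T@Rt).as_rotvec()
    n=int(max(np.ceil(np.linalg.norm(xyz-p)/step),np.ceil(np.linalg.norm(w)/ang),1))
    rows=[];P=p.copy();A=Rm.copy()
    w_=np.round(w/n,3)
    for i in range(n):
        tgt=p+(xyz-p)*(i+1)/n
        d=np.round(A.T@(tgt-P),4)
        P=P+A@d; A=A@R.from_rotvec(w_).as_matrix()
        rows.append((d.tolist(),w_.tolist()))
    print('from',p.round(4),'n',n,'tot tool turn',w.round(3))
    for d,w in rows: print(json.dumps({"travel":d,"angular":w}))
def st():
    s,p,Rm=cur()
    print('t',round(s['time'],2),'p',p.round(4),'psi',round(float(np.arctan2(Rm[1,0],Rm[0,0])),4),'tilt',Rm[:2,2].round(4),'F',np.round(s['ft_force'],2),'T',np.round(s['torque'],2),'grip mm',round(s['grip_width']*87,1),'q',np.round(s['joint_positions'],2))
def pic(name,fn,box=None,k=1):
    from bench import ctrl
    cal=ctrl.calibration(name); im=ctrl.get_image(name)[:,:,::-1]
    cv2.imwrite(f'raw_{fn}.png',im); json.dump({a:np.asarray(b).tolist() for a,b in cal.items()},open(f'raw_{fn}.json','w'))
    if box: im=im[box[1]:box[3],box[0]:box[2]]
    cv2.imwrite(f'pics/{fn}.png',cv2.resize(im,None,fx=k,fy=k,interpolation=cv2.INTER_CUBIC))
E
python3 - <<'E'
from h import *
from bench import ctrl
np.set_printoptions(precision=4,suppress=True)
c=ctrl.calibration('wrist');Rm=R.from_rotvec(c['rvec']).as_matrix();C=-Rm.T@c['tvec']
s,p,A=cur()
print('cam in tool',A.T@(C-p),'view dir in tool',A.T@Rm[2],'cam right',A.T@Rm[0])
st()
plan([.39,.274,.16],np.pi+.129)
E
```

```text
cam in tool [ 0.0844  0.0013 -0.1512] view dir in tool [-0.306 -0.002  0.952] cam right [-0.0007  1.      0.0019]
t 0.15 p [0.1569 0.6304 0.2327] psi 2.8978 tilt [-0.0003 -0.0015] F [ 0.34  0.14 -0.68] T [0.01 0.06 0.  ] grip mm 86.8 q [-1.31  0.32 -0.07  1.45  0.02  1.37 -0.06]
from [0.1569 0.6304 0.2327] n 11 tot tool turn [-0.002 -0.    -0.373]
{"travel": [-0.0284, -0.0263, 0.0067], "angular": [-0.0, -0.0, -0.034]}
{"travel": [-0.0275, -0.0273, 0.0066], "angular": [-0.0, -0.0, -0.034]}
{"travel": [-0.0265, -0.0282, 0.0067], "angular": [-0.0, -0.0, -0.034]}
{"travel": [-0.0256, -0.029, 0.0066], "angular": [-0.0, -0.0, -0.034]}
{"travel": [-0.0245, -0.0299, 0.0067], "angular": [-0.0, -0.0, -0.034]}
{"travel": [-0.0235, -0.0308, 0.0066], "angular": [-0.0, -0.0, -0.034]}
{"travel": [-0.0225, -0.0315, 0.0067], "angular": [-0.0, -0.0, -0.034]}
{"travel": [-0.0214, -0.0323, 0.0066], "angular": [-0.0, -0.0, -0.034]}
{"travel": [-0.0203, -0.0329, 0.0067], "angular": [-0.0, -0.0, -0.034]}
{"travel": [-0.0191, -0.0337, 0.0066], "angular": [-0.0, -0.0, -0.034]}
{"travel": [-0.018, -0.0342, 0.0067], "angular": [-0.0, -0.0, -0.034]}
```

>>> servo_tool(
  series=[
    {"travel":[-0.028,-0.026,0.007],"angular":[0,0,-0.034]},
    {"travel":[-0.027,-0.027,0.007],"angular":[0,0,-0.034]},
    {"travel":[-0.026,-0.028,0.007],"angular":[0,0,-0.034]},
    {"travel":[-0.026,-0.029,0.007],"angular":[0,0,-0.034]},
    {"travel":[-0.024,-0.03,0.007],"angular":[0,0,-0.034]},
  ],
)

```text
time: 0.65
position: [0.2624, 0.4682, 0.198]
tool_rot: [0.114, 3.139, -0.0]
ft_force: [1.2, 0.2, -0.2]
grip_width: 1.0
```

>>> servo_tool(
  series=[
    {"travel":[-0.023,-0.031,0.007],"angular":[0,0,-0.034]},
    {"travel":[-0.022,-0.031,0.007],"angular":[0,0,-0.034]},
    {"travel":[-0.021,-0.032,0.007],"angular":[0,0,-0.034]},
    {"travel":[-0.02,-0.033,0.007],"angular":[0,0,-0.034]},
    {"travel":[-0.019,-0.034,0.007],"angular":[0,0,-0.034]},
  ],
)

```text
time: 1.15
position: [0.3663, 0.3066, 0.1633]
tool_rot: [-0.154, 3.138, 0.0]
ft_force: [0.7, 0.5, -0.4]
grip_width: 1.001
```

```bash
python3 - <<'E'
from h import *
st(); pic('wrist','w1'); plan([.39,.274,.16],np.pi+.129)
E
```

```text
t 1.15 p [0.3663 0.3066 0.1633] psi -3.0438 tilt [0.0001 0.0002] F [ 0.71  0.49 -0.43] T [0.05 0.02 0.03] grip mm 87.1 q [-0.91  0.    0.16  1.96 -0.    1.18  0.92]
from [0.3701 0.2994 0.162 ] n 1 tot tool turn [-0.005 -0.    -0.038]
{"travel": [-0.0175, -0.0271, 0.0022], "angular": [-0.005, -0.0, -0.038]}
```

View pics/w1.png

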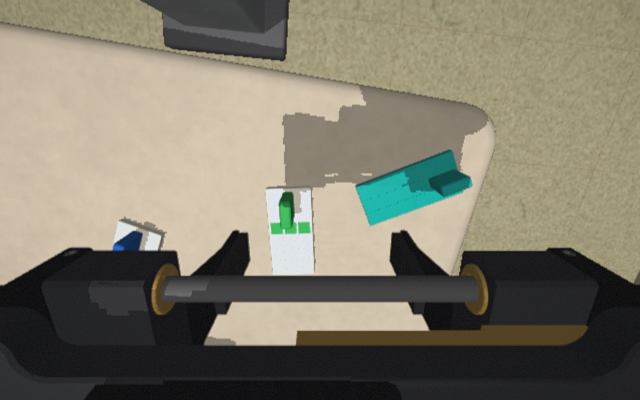

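```bash
cat >> h.py <<'E'
FN=np.array([[x,y,.045] for x,y in ((-.015,.006),(.015,.006),(.015,-.006),(-.015,-.006))])
FB=FN*[1,1,0]+[0,0,.009]
def overlay(fn,items,out,box=None,k=1):
    im=cv2.imread(f'raw_{fn}.png'); cal=json.load(open(f'raw_{fn}.json'))
    b=box or (0,0,640,400); im=cv2.resize(im[b[1]:b[3],b[0]:b[2]],None,fx=k,fy=k,interpolation=cv2.INTER_CUBIC)
    for p,L in items:
        q=((proj(cal,pose2(p,L))-b[:2]+.5)*k-.5).round().astype(int)
        cv2.polylines(im,[q.reshape(-1,1,2)],True,(255,0,255),1)
    cv2.imwrite(f'pics/{out}.png',im)
E
python3 - <<'E'
from h import *
p=[.3903,.2743,.1286]
overlay('w1',[(p,CS),(p,FN)],'o1',(230,160,350,300),5)
E
```

```text
(no output)
```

View pics/o1.png

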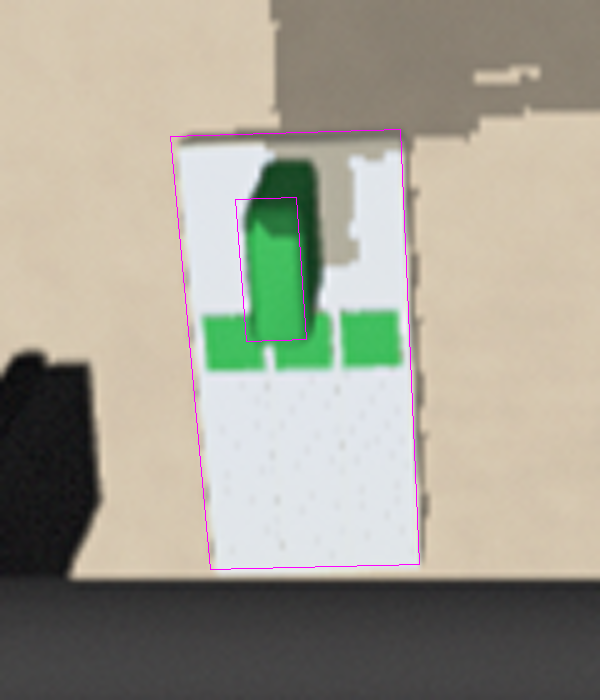

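>>> servo_tool(
  series=[
    {"travel":[-0.017,-0.027,0.002],"angular":[0,0,-0.038]},
    {"travel":[0,0,0]},
    {"travel":[0,0,0]},
  ],
  claw=0.05,
)

```text
$.series[1]: bad value
```

```bash
python3 - <<'E'
from h import *
st(); pic('wrist','w2'); 
p=[.3903,.2743,.1286]
overlay('w2',[(p,CS),(p,FN)],'o2',(220,150,420,300),4)
plan([.39,.274,.026],np.pi+.129)
E
```

```text
t 1.2 p [0.3701 0.2994 0.162 ] psi -3.0508 tilt [ 0.0006 -0.0052] F [ 1.53 -5.52 -0.74] T [-0.39 -0.15  0.03] grip mm 86.8 q [-0.91  0.    0.17  1.97  0.    1.18  0.92]
from [0.3686 0.3023 0.1625] n 4 tot tool turn [-0.003 -0.001 -0.041]
{"travel": [-0.0047, -0.0074, 0.0342], "angular": [-0.001, -0.0, -0.01]}
{"travel": [-0.0047, -0.0075, 0.0341], "angular": [-0.001, -0.0, -0.01]}
{"travel": [-0.0046, -0.0076, 0.0341], "angular": [-0.001, -0.0, -0.01]}
{"travel": [-0.0045, -0.0076, 0.0342], "angular": [-0.001, -0.0, -0.01]}
```

View pics/o2.png

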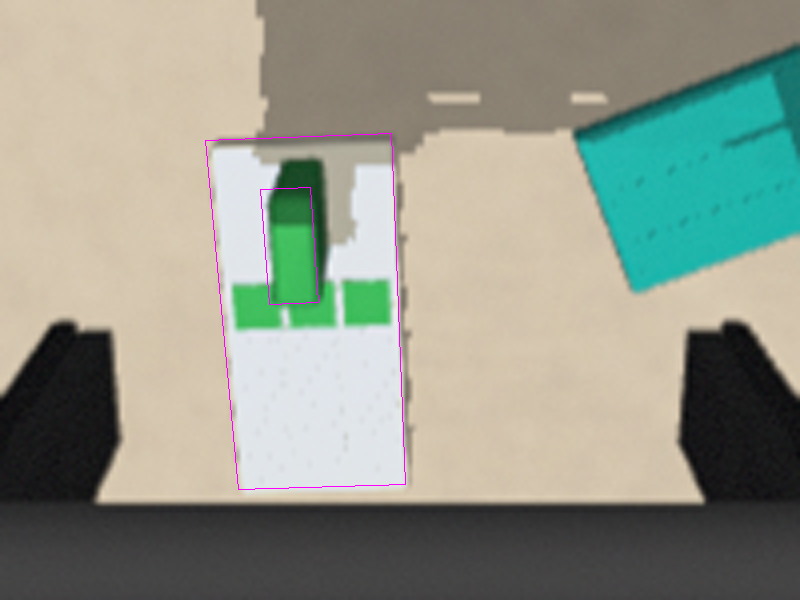

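>>> servo_tool(
  series=[
    {"travel":[-0.018,-0.03,0.002],"angular":[0,0,-0.041]},
    {"travel":[0,0,0.03],"angular":[0,0,0]},
    {"travel":[0,0,0.03],"angular":[0,0,0]},
    {"travel":[0,0,0.02],"angular":[0,0,0]},
    {"travel":[0,0,0],"angular":[0,0,0]},
  ],
  claw=0.05,
)

```text
time: 1.75
position: [0.3844, 0.2787, 0.0788]
tool_rot: [0.215, -3.129, 0.006]
ft_force: [-1.0, -0.3, -0.0]
grip_width: 0.637
```

```bash
python3 - <<'E'
from h import *
st(); pic('wrist','w3'); 
p=[.3903,.2743,.1286]
overlay('w3',[(p,CS),(p,FN)],'o3',(220,100,420,300),3)
plan([.39,.2745,.026],np.pi+.129)
E
```

```text
t 1.75 p [0.3844 0.2787 0.0788] psi -3.0041 tilt [-0.0046 -0.004 ] F [-0.97 -0.26 -0.04] T [0.02 0.06 0.01] grip mm 55.5 q [-0.87  0.09  0.2   2.05 -0.02  1.    1.04]
from [0.3855 0.2796 0.0806] n 2 tot tool turn [-0.002 -0.003  0.009]
{"travel": [-0.002, -0.0028, 0.0273], "angular": [-0.001, -0.001, 0.004]}
{"travel": [-0.0019, -0.0028, 0.0273], "angular": [-0.001, -0.001, 0.004]}
```

View pics/o3.png

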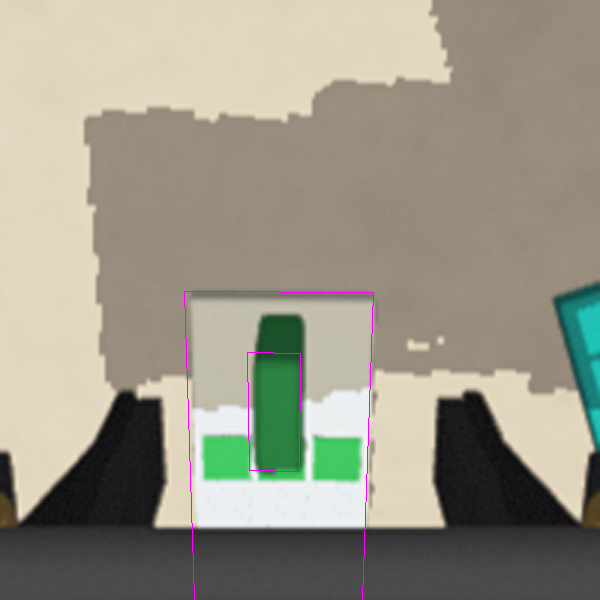

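>>> servo_tool(
  series=[
    {"travel":[-0.004,-0.006,0.02],"angular":[0,0,0.008]},
    {"travel":[0,0,0.02],"angular":[0,0,0]},
    {"travel":[0,0,0.014],"angular":[0,0,0]},
    {"travel":[0,0,0],"angular":[0,0,0]},
    {"travel":[0,0,0],"angular":[0,0,0]},
  ],
)

```text
time: 2.3
position: [0.3921, 0.2755, 0.0289]
tool_rot: [-0.203, 3.134, 0.002]
ft_force: [0.3, -0.5, 0.2]
grip_width: 0.575
```

```bash
python3 - <<'E'
from h import *
st(); plan([.39,.2745,.026],np.pi+.129)
E
```

```text
t 2.3 p [0.3921 0.2755 0.0289] psi -3.012 tilt [0.0014 0.0013] F [ 0.32 -0.46  0.24] T [ 0.03 -0.02  0.02] grip mm 50.0 q [-0.86  0.17  0.2   2.09 -0.04  0.88  1.07]
from [0.3921 0.2755 0.0289] n 1 tot tool turn [0.001 0.002 0.001]
{"travel": [0.0022, -0.0007, 0.0029], "angular": [0.001, 0.002, 0.001]}
```

>>> servo_tool(
  series=[
    {"travel":[0.002,-0.001,0.003],"angular":[0,0,0]},
    {"travel":[0,0,0],"angular":[0,0,0]},
    {"travel":[0,0,0],"angular":[0,0,0]},
    {"travel":[0,0,0],"angular":[0,0,0]},
    {"travel":[0,0,0],"angular":[0,0,0]},
  ],
  claw=0,
  squeeze=30,
)

```text
time: 2.8
position: [0.3897, 0.2735, 0.0248]
tool_rot: [-0.203, 3.135, 0.0]
ft_force: [0.4, 0.1, -0.1]
grip_width: 0.202
```

>>> servo_tool(
  series=[
    {"travel":[0,0,0],"angular":[0,0,0]},
    {"travel":[0,0,0],"angular":[0,0,0]},
    {"travel":[0,0,0],"angular":[0,0,0]},
    {"travel":[0,0,0],"angular":[0,0,0]},
  ],
)

```text
time: 3.2
position: [0.3896, 0.2735, 0.0247]
tool_rot: [-0.203, 3.135, 0.001]
ft_force: [-0.6, -0.7, 1.6]
grip_width: 0.139
```

```bash
python3 - <<'E'
from h import *
st()
E
```

```text
t 3.2 p [0.3896 0.2735 0.0247] psi -3.0124 tilt [0.0002 0.0003] F [-0.62 -0.67  1.58] T [ 0.06  0.07 -0.  ] grip mm 12.1 q [-0.86  0.17  0.2   2.1  -0.04  0.88  1.07]
```

```bash
cp pics/top0.png raw_top0.png; cp pics/scene0.png raw_scene0.png; cat >> h.py <<'E'
def slot(i):
    y=.096-.064*(i-1); return np.array([[0,y-.0265,.065],[0,y+.0265,.065],[0,y+.0265,.078],[0,y-.0265,.078]])
FR=np.array([[0,.134,.0],[0,.134,.105],[0,-.275,.105],[0,-.275,0]])
E
python3 - <<'E'
from h import *
from bench import ctrl
for n in('top','scene'):
    json.dump({a:np.asarray(b).tolist() for a,b in ctrl.calibration(n).items()},open(f'raw_{n}0.json','w'))
p=[.6027,.0607,-.0492]
it=[(p,SC),(p,FR)]+[(p,slot(i)) for i in (1,2,3,4)]
overlay('scene0',it,'os',(295,135,425,240),6)
overlay('top0',it[:2],'ot',(255,130,395,185),5)
plan([.40,.27,.10],np.pi+.129)
E
```

```text
from [0.3896 0.2735 0.0247] n 2 tot tool turn [0. 0. 0.]
{"travel": [-0.0049, -0.0024, -0.0376], "angular": [0.0, 0.0, 0.0]}
{"travel": [-0.005, -0.0024, -0.0377], "angular": [0.0, 0.0, 0.0]}
```

View pics/os.png

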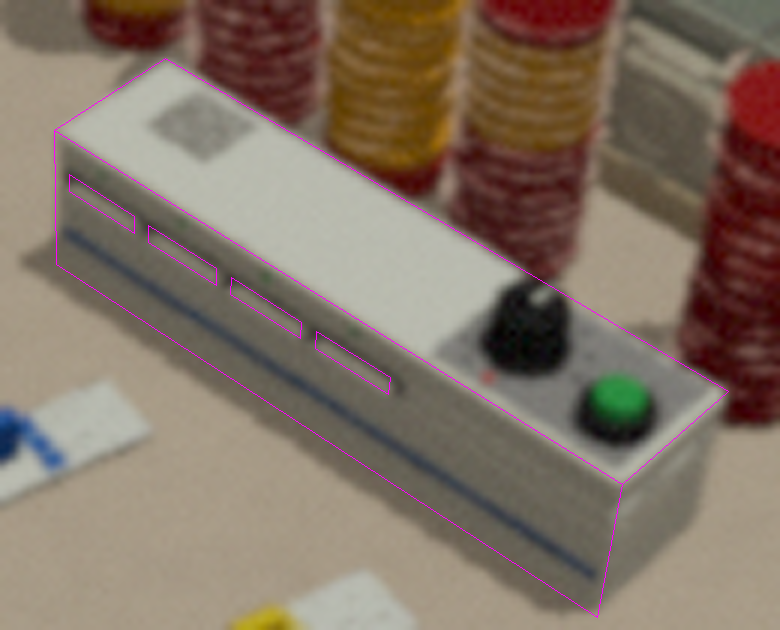

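View pics/ot.png

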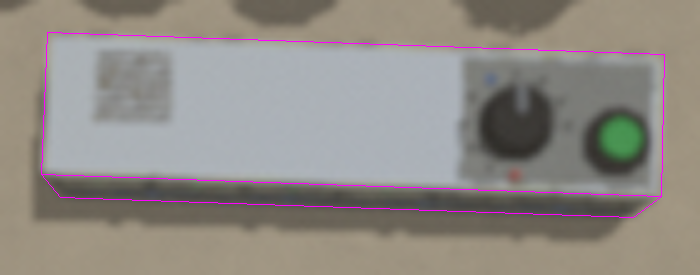

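```bash
python3 - <<'E'
from h import *
def enh(f,b,k,o):
    im=cv2.imread(f)[b[1]:b[3],b[0]:b[2]].astype(float)
    im=cv2.resize(im,None,fx=k,fy=k,interpolation=cv2.INTER_CUBIC); im=np.clip((im-40)*1.4,0,255).astype(np.uint8)
    for x in range(b[0],b[2],5):
        cv2.line(im,(int((x-b[0]+.5)*k),0),(int((x-b[0]+.5)*k),4 if x%10 else 9),(0,0,255),1)
    for y in range(b[1],b[3],5):
        cv2.line(im,(0,int((y-b[1]+.5)*k)),(4 if y%10 else 9,int((y-b[1]+.5)*k)),(0,0,255),1)
    cv2.imwrite(o,im)
enh('raw_scene0.png',(298,140,368,205),11,'pics/e1.png')
enh('raw_scene0.png',(360,170,425,240),8.5,'pics/e2.png')
enh('raw_top0.png',(258,132,328,172),11,'pics/e3.png')
enh('raw_top0.png',(325,132,395,177),11,'pics/e4.png')
E
```

```text
(no output)
```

View pics/e1.png

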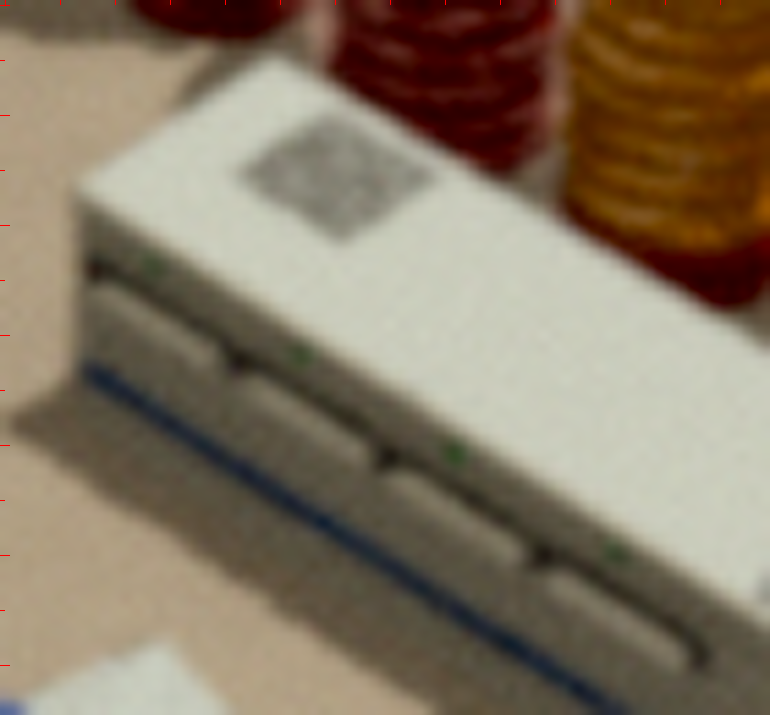

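View pics/e2.png

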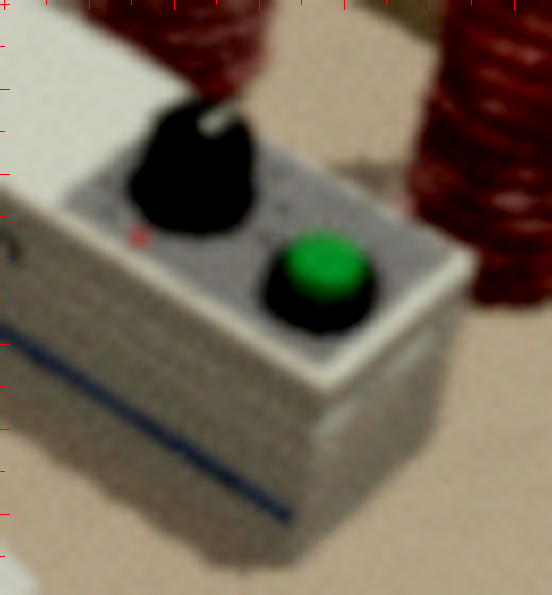

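View pics/e3.png

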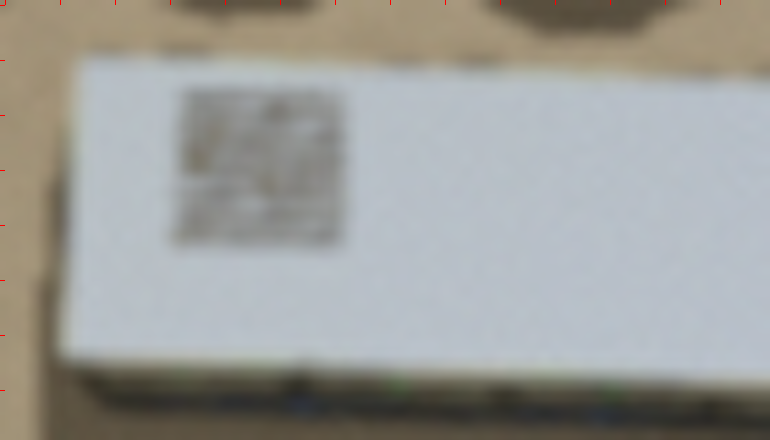

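View pics/e4.png

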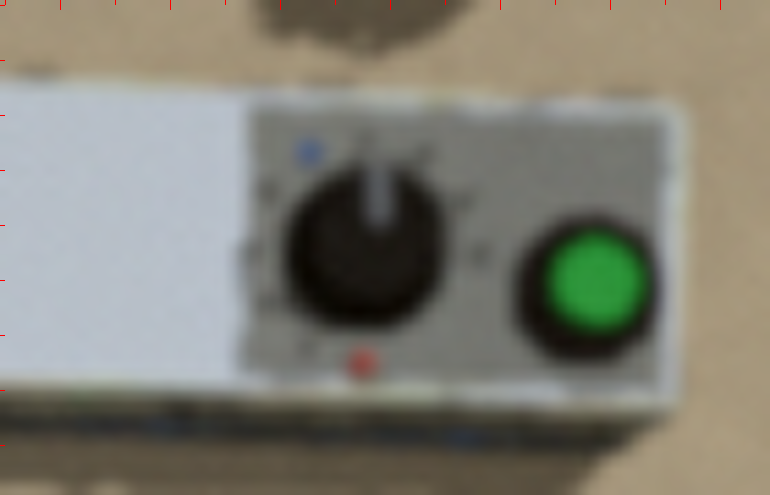

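```bash
python3 - <<'E'
from h import *
T=json.load(open('raw_top0.json'));S=json.load(open('raw_scene0.json'))
t=[(262.8,164.4),(264.95,136.2),(387.2,140.9),(386.5,168.3)]
s=[(304.6,157.2),(322.5,144.5),(415.4,200.1),(397.4,214.8)]
L=np.vstack([SC,slot(4)[0],slot(1)[1]]); s2=s+[(360.2,200.2),(305.7,165.4)]
for o in ([(T,SC,t)],[(S,L,s2)],[(T,SC,t),(S,L,s2)]):
    x,r=fit(o,[.6,.06,-.05]); print(x.round(4),r.round(1).tolist())
# dial dots / button
x=x
def loc(w): 
    d=w-[x[0],x[1],0]; c,si=np.cos(x[2]),np.sin(x[2]); return np.array([c*d[0]+si*d[1],-si*d[0]+c*d[1]]).round(4)
for n,C,px,z in (('red dot',T,(325+362/11-.5,132+363/11-.5),.105),('red dot S',S,(360+139/8.5-.5,170+237/8.5-.5),.105),('blue',T,(325+309/11-.5,132+151/11-.5),.105),
  ('knobtop',T,(325+365/11-.5,132+247/11-.5),.139),('ptr',T,(325+379/11-.5,132+175/11-.5),.139),('btn',T,(325+598/11-.5,132+281/11-.5),.12),('btnS',S,(360+328/8.5-.5,170+262/8.5-.5),.12),('collar',T,(325+588/11-.5,132+290/11-.5),.112),('d9?',T,(325+268/11-.5,132+302/11-.5),.105),('d3',T,(325+481/11-.5,132+256/11-.5),.105)):
    w=back(C,px,z); print(n,w.round(4),loc(w))
E
```

```text
[ 0.6026  0.0606 -0.0496] [[0.0, 0.1], [-0.9, -0.2], [0.3, -0.4], [0.4, 0.6]]
[ 0.6035  0.0612 -0.0565] [[-0.7, -1.2], [-0.0, -0.5], [0.4, -0.2], [0.5, 0.6], [-1.1, 0.0], [0.6, 0.8]]
[ 0.6029  0.0608 -0.0522] [[-0.0, -0.1], [-0.8, -0.4], [0.3, -0.3], [0.3, 0.7], [-0.9, -1.0], [-0.2, -0.4], [0.5, -0.3], [0.7, 0.6], [-1.0, 0.1], [0.5, 1.0]]
red dot [ 0.6049 -0.1171  0.105 ] [ 0.0113 -0.1776]
red dot S [ 0.6081 -0.1157  0.105 ] [ 0.0144 -0.176 ]
blue [ 0.6694 -0.1026  0.105 ] [ 0.0749 -0.1597]
knobtop [ 0.6338 -0.1148  0.139 ] [ 0.04   -0.1737]
ptr [ 0.655  -0.1193  0.139 ] [ 0.0615 -0.1771]
btn [ 0.6261 -0.186   0.12  ] [ 0.0361 -0.2452]
btnS [ 0.63   -0.1839  0.12  ] [ 0.0398 -0.243 ]
collar [ 0.6249 -0.1844  0.112 ] [ 0.0347 -0.2436]
d9? [ 0.6237 -0.0893  0.105 ] [ 0.0286 -0.1488]
d3 [ 0.6368 -0.1537  0.105 ] [ 0.045  -0.2124]
```

>>> servo_tool(
  series=[
    {"travel":[0,0,-0.02],"angular":[0,0,0]},
    {"travel":[0,0,-0.03],"angular":[0,0,0]},
    {"travel":[-0.005,-0.002,-0.025],"angular":[0,0,0]},
    {"travel":[0,0,0],"angular":[0,0,0]},
  ],
)

```text
time: 3.6
position: [0.3973, 0.2732, 0.1027]
tool_rot: [-0.201, 3.13, 0.006]
ft_force: [1.0, 0.9, -1.0]
grip_width: 0.135
```

```bash
cat >> h.py <<'E'
SP=np.array([.6029,.0608,-.0515])
def bayw(i,dx,z): # world of point dx along slot x from the mouth of bay i, z TCP height
    w=pose2(SP,[[dx,.096-.064*(i-1),z]])[0]; return w
PS=np.pi+SP[2]
E
python3 - <<'E'
from h import *
st(); print(bayw(1,-.115,.1)); plan(bayw(1,-.115,.097),PS)
E
```

```text
t 3.6 p [0.3973 0.2732 0.1027] psi -3.0131 tilt [0.0052 0.0041] F [ 1.02  0.87 -1.04] T [ 0.13 -0.02 -0.02] grip mm 11.7 q [-0.86  0.07  0.21  2.03 -0.02  1.04  1.06]
[0.49299429 0.1625926  0.1       ]
from [0.3973 0.2732 0.1027] n 4 tot tool turn [0.004 0.005 0.18 ]
{"travel": [-0.0202, -0.0305, 0.0014], "angular": [0.001, 0.001, 0.045]}
{"travel": [-0.0215, -0.0296, 0.0015], "angular": [0.001, 0.001, 0.045]}
{"travel": [-0.0229, -0.0285, 0.0015], "angular": [0.001, 0.001, 0.045]}
{"travel": [-0.0241, -0.0275, 0.0014], "angular": [0.001, 0.001, 0.045]}
```

>>> servo_tool(
  series=[
    {"travel":[-0.02,-0.03,0.001],"angular":[0,0,0.045]},
    {"travel":[-0.021,-0.03,0.001],"angular":[0,0,0.045]},
    {"travel":[-0.023,-0.028,0],"angular":[0,0,0.045]},
    {"travel":[-0.024,-0.028,0],"angular":[0,0,0.045]},
    {"travel":[0,0,0],"angular":[0,0,0]},
  ],
)

```text
time: 4.1
position: [0.4922, 0.1557, 0.0966]
tool_rot: [0.094, 3.139, -0.006]
ft_force: [-0.7, -0.8, -1.4]
grip_width: 0.138
```

>>> servo_tool(
  series=[
    {"travel":[0,0,0],"angular":[0,0,0]},
    {"travel":[0,0,0],"angular":[0,0,0]},
  ],
)

```text
time: 4.3
position: [0.4885, 0.1623, 0.0966]
tool_rot: [-0.077, -3.139, 0.0]
ft_force: [-0.5, -0.2, -1.3]
grip_width: 0.135
```

```bash
python3 - <<'E'
from h import *
st(); plan(bayw(1,-.115,.0922),PS); pic('wrist','w4'); pic('scene','s4',(190,120,430,300),3.3); pic('top','t4',(180,130,440,260),3)
E
```

```text
t 4.3 p [0.4885 0.1623 0.0966] psi 3.0923 tilt [-0.002  -0.0002] F [-0.46 -0.22 -1.33] T [0.04 0.06 0.02] grip mm 11.7 q [-0.69  0.15  0.35  1.96 -0.06  1.05  1.2 ]
from [0.4885 0.1623 0.0966] n 1 tot tool turn [-0.    -0.002  0.002]
{"travel": [-0.0045, 0.0006, 0.0044], "angular": [-0.0, -0.002, 0.002]}
```

View pics/w4.png

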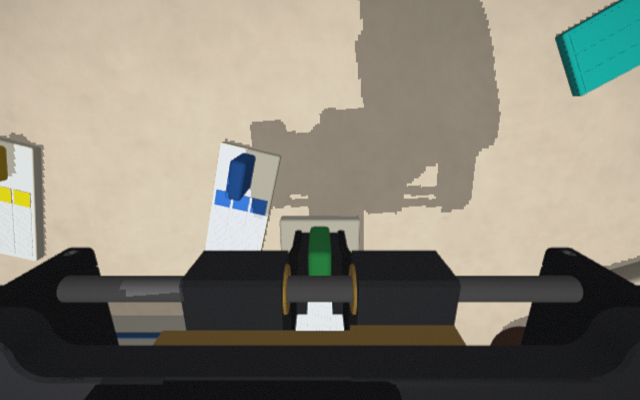

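View pics/s4.png

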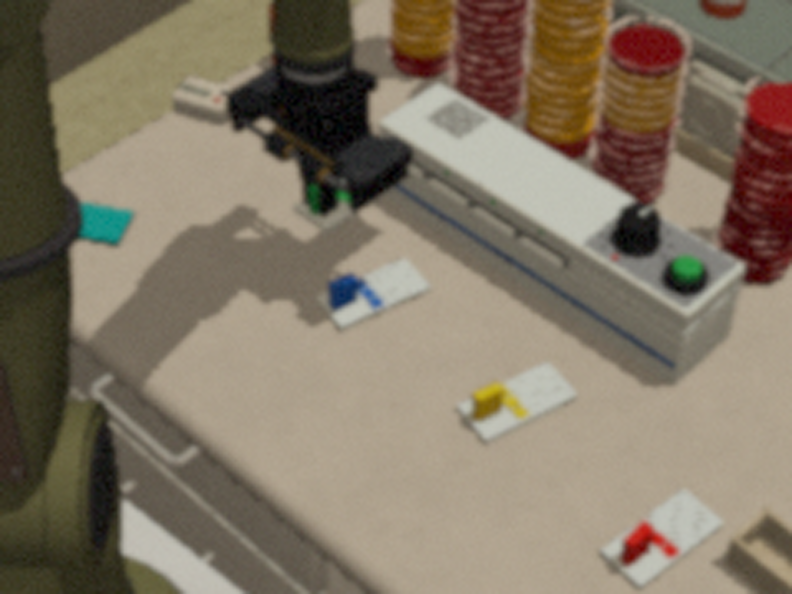

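View pics/t4.png

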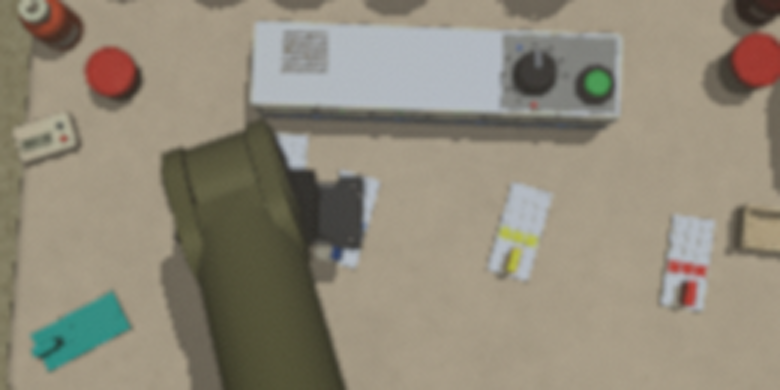

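```bash
python3 - <<'E'
from h import *
s,p,A=cur(); print(p)
q=[p[0],p[1],np.arctan2(A[1,0],A[0,0])-np.pi]; z=p[2]-.0247
B=np.array([[-.018,.025,0.],[-.018,-.025,0],[-.018,-.025,.009],[-.018,.025,.009]])
o=[0,0,z]
overlay('w4',[(q,CS+o),(q,FN+o),(q,B+o)],'o4',(250,190,390,345),5)
overlay('t4',[(q,CS+o),(q,FN+o),(SP,SC),(SP,FR)],'o4t',(255,130,395,225),5.7)
E
```

```text
[0.48892302 0.16266632 0.09724296]
```

View pics/o4.png

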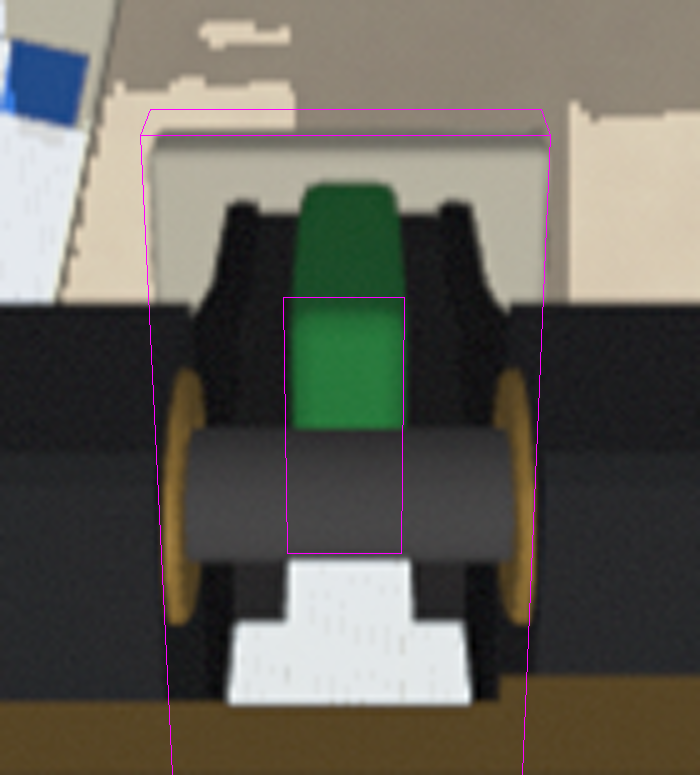

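View pics/o4t.png

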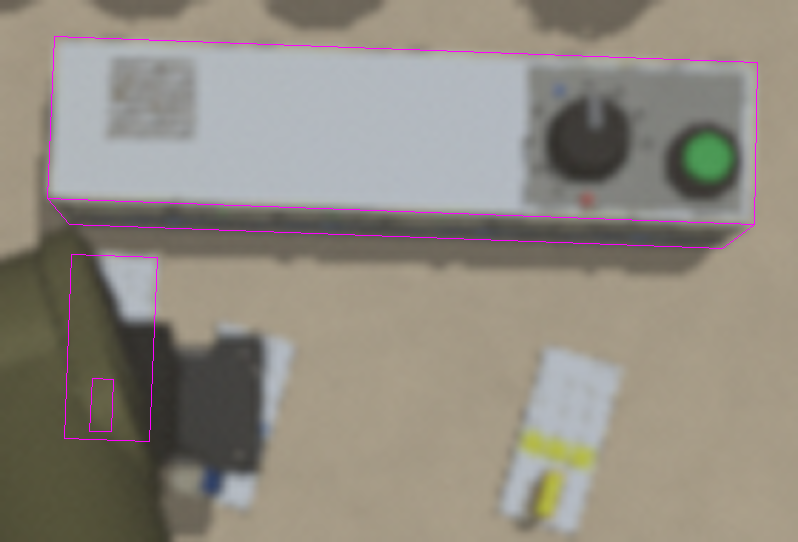

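>>> servo_tool(
  series=[
    {"travel":[-0.004,0,0.005],"angular":[0,0,0]},
    {"travel":[-0.007,0,0],"angular":[0,0,0]},
    {"travel":[0,0,0],"angular":[0,0,0]},
    {"travel":[0,0,0],"angular":[0,0,0]},
  ],
)

```text
time: 4.85
position: [0.5011, 0.1608, 0.0925]
tool_rot: [-0.08, -3.141, 0.0]
ft_force: [0.5, -0.2, -0.2]
grip_width: 0.136
```

```bash
cat >> h.py <<'E'
def rel(i):
    s,p,A=cur(); w=p-np.array([SP[0],SP[1],0]); c,si=np.cos(SP[2]),np.sin(SP[2])
    psi=np.arctan2(A[1,0],A[0,0])-PS; psi=(psi+np.pi)%(2*np.pi)-np.pi
    F=np.array(s['ft_force'])
    print('bay',i,'dx %.4f dy %.4f z %.4f dpsi %.4f'%(c*w[0]+si*w[1],-si*w[0]+c*w[1]-(.096-.064*(i-1)),p[2],psi),'F local',np.round([c*F[0]+si*F[1],-si*F[0]+c*F[1],F[2]],1),'T',np.round(s['torque'],2),'g',round(s['grip_width']*87,1),'t',round(s['time'],1))
E
python3 - <<'E'
from h import *
st(); rel(1)
E
```

```text
t 4.85 p [0.5011 0.1608 0.0925] psi 3.0906 tilt [-0.     -0.0002] F [ 0.53 -0.2  -0.24] T [ 0.05  0.05 -0.  ] grip mm 11.8 q [-0.68  0.18  0.35  1.93 -0.07  1.04  1.22]
bay 1 dx -0.1069 dy -0.0013 z 0.0925 dpsi 0.0005 F local [ 0.5 -0.2 -0.2] T [ 0.05  0.05 -0.  ] g 11.8 t 4.8
```

>>> servo_tool(
  series=[
    {"travel":[-0.008,0.001,0],"angular":[0,0,0]},
    {"travel":[-0.007,0,0],"angular":[0,0,0]},
    {"travel":[-0.007,0,0],"angular":[0,0,0]},
    {"travel":[0,0,0],"angular":[0,0,0]},
  ],
)

```text
time: 5.25
position: [0.5237, 0.1606, 0.0924]
tool_rot: [0.081, 3.14, -0.001]
ft_force: [0.7, 0.2, -1.2]
grip_width: 0.131
```

```bash
python3 - <<'E'
from h import *
rel(1)
E
```

```text
bay 1 dx -0.0842 dy -0.0004 z 0.0924 dpsi 0.0000 F local [ 0.7  0.2 -1.2] T [-0.01  0.05 -0.01] g 11.4 t 5.2
```

>>> servo_tool(
  series=[
    {"travel":[-0.008,0,0],"angular":[0,0,0]},
    {"travel":[-0.008,0,0],"angular":[0,0,0]},
    {"travel":[-0.008,0,0],"angular":[0,0,0]},
    {"travel":[0,0,0],"angular":[0,0,0]},
  ],
)

```text
time: 5.65
position: [0.5485, 0.1592, 0.0927]
tool_rot: [0.081, 3.139, -0.0]
ft_force: [0.4, 0.4, -2.3]
grip_width: 0.134
```

```bash
python3 - <<'E'
from h import *
rel(1)
E
```

```text
bay 1 dx -0.0594 dy -0.0005 z 0.0927 dpsi -0.0001 F local [ 0.4  0.4 -2.3] T [-0.04 -0.   -0.01] g 11.7 t 5.7
```

>>> servo_tool(
  series=[
    {"travel":[-0.008,0,0],"angular":[0,0,0]},
    {"travel":[-0.008,0,0],"angular":[0,0,0]},
    {"travel":[-0.008,0,0],"angular":[0,0,0]},
    {"travel":[-0.006,0,0],"angular":[0,0,0]},
    {"travel":[0,0,0],"angular":[0,0,0]},
  ],
)

```text
time: 6.15
position: [0.5779, 0.1579, 0.0927]
tool_rot: [0.08, 3.139, -0.0]
ft_force: [-0.7, 0.8, -1.3]
grip_width: 0.139
```

```bash
python3 - <<'E'
from h import *
rel(1)
E
```

```text
bay 1 dx -0.0300 dy -0.0004 z 0.0927 dpsi 0.0002 F local [-0.8  0.8 -1.3] T [-0.01 -0.04 -0.04] g 12.1 t 6.2
```

>>> servo_tool(
  series=[
    {"travel":[-0.003,0,0],"angular":[0,0,0]},
    {"travel":[-0.002,0,0],"angular":[0,0,0]},
    {"travel":[-0.001,0,0],"angular":[0,0,0]},
    {"travel":[-0.001,0,0],"angular":[0,0,0]},
    {"travel":[-0.001,0,0],"angular":[0,0,0]},
  ],
)

```text
time: 6.65
position: [0.5829, 0.1578, 0.0924]
tool_rot: [-0.079, -3.137, 0.0]
ft_force: [-8.0, -0.1, 3.5]
grip_width: 0.133
```

```bash
python3 - <<'E'
from h import *
rel(1)
E
```

```text
bay 1 dx -0.0249 dy -0.0001 z 0.0924 dpsi 0.0010 F local [-8.  -0.5  3.5] T [-0.03  1.5  -0.05] g 11.6 t 6.7
```

>>> servo_tool(
  series=[
    {"travel":[-0.002,0,0],"angular":[0,0,0]},
    {"travel":[0,0,0.001],"angular":[0,0,0]},
    {"travel":[0,0,0.001],"angular":[0,0,0]},
    {"travel":[0,0,0],"angular":[0,0,0]},
  ],
)

```text
time: 7.05
position: [0.5828, 0.1579, 0.09]
tool_rot: [-0.078, -3.132, 0.001]
ft_force: [-10.7, -1.0, 4.8]
grip_width: 0.135
```

```bash
python3 - <<'E'
from h import *
rel(1)
E
```

```text
bay 1 dx -0.0251 dy -0.0001 z 0.0900 dpsi 0.0015 F local [-10.6  -1.6   4.8] T [-0.06  2.17 -0.11] g 11.8 t 7.0
```

>>> servo_tool(
  series=[
    {"travel":[0,0,0],"angular":[0,0,0]},
    {"travel":[0,0,0],"angular":[0,0,0]},
    {"travel":[0,0,0],"angular":[0,0,0]},
    {"travel":[0,0,0],"angular":[0,0,0]},
    {"travel":[0,0,-0.01],"angular":[0,0,0]},
  ],
  claw=0.035,
)

```text
time: 7.55
position: [0.586, 0.1572, 0.0996]
tool_rot: [-0.08, -3.138, 0.002]
ft_force: [0.4, 0.3, 0.3]
grip_width: 0.392
```

>>> servo_tool(
  series=[
    {"travel":[0,0,-0.03],"angular":[0,0,0]},
    {"travel":[0,0,-0.03],"angular":[0,0,0]},
    {"travel":[0.03,0,-0.01],"angular":[0,0,0]},
    {"travel":[0.03,0,0],"angular":[0,0,0]},
    {"travel":[0.02,0,0],"angular":[0,0,0]},
  ],
)

```text
time: 8.05
position: [0.5059, 0.1619, 0.172]
tool_rot: [0.079, 3.139, 0.002]
ft_force: [-0.3, 1.3, -0.2]
grip_width: 0.401
```

```bash
python3 - <<'E'
from h import *
rel(1); pic('scene','s5',(190,120,430,300),3.3); pic('wrist','w5');pic('top','t5',(180,130,440,260),3); plan([.4527,.1009,.12],np.pi-.288)
E
```

```text
bay 1 dx -0.1021 dy -0.0000 z 0.1720 dpsi 0.0009 F local [-0.4  1.3 -0.2] T [0.03 0.09 0.01] g 34.8 t 8.1
from [0.5067 0.162  0.1717] n 3 tot tool turn [0.002 0.001 0.238]
{"travel": [0.017, -0.0213, 0.0172], "angular": [0.001, 0.0, 0.079]}
{"travel": [0.0153, -0.0225, 0.0171], "angular": [0.001, 0.0, 0.079]}
{"travel": [0.0134, -0.0237, 0.0173], "angular": [0.001, 0.0, 0.079]}
```

View pics/s5.png

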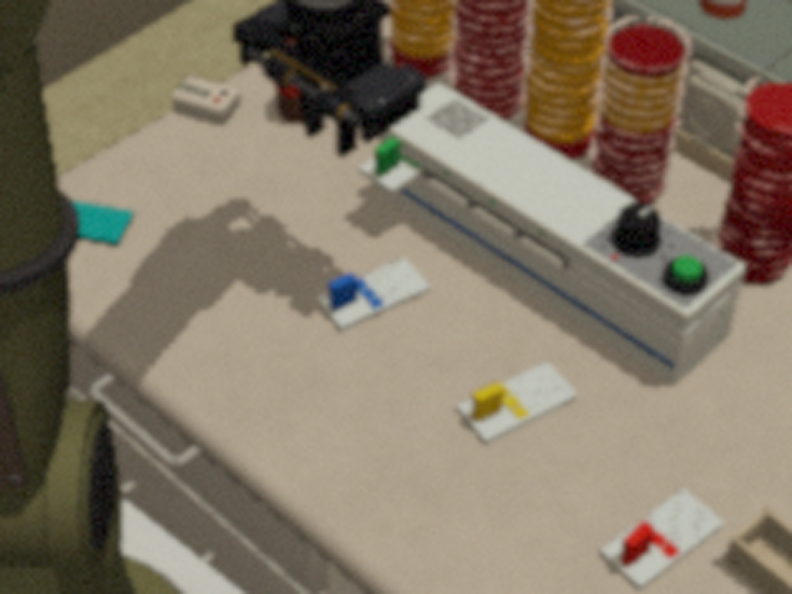

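View pics/w5.png

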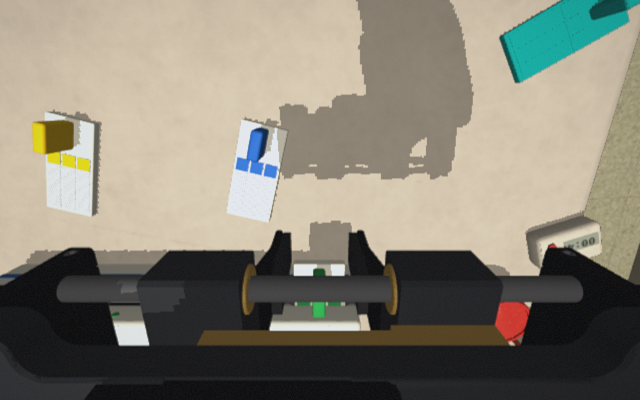

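View pics/t5.png

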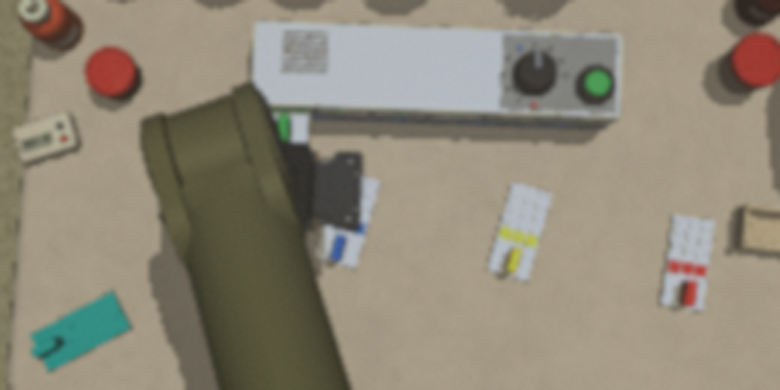

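```bash
python3 - <<'E'
from h import *
b=[.4527,.1009,-.2883];y=[.4353,-.1,-.2915];g=list(bayw(1,-.024,0)[:2])+[SP[2]]
overlay('w5',[(b,CS),(b,FN),(y,CS),(y,FN)],'o5',(20,90,300,240),2.8)
E
```

```text
(no output)
```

View pics/o5.png

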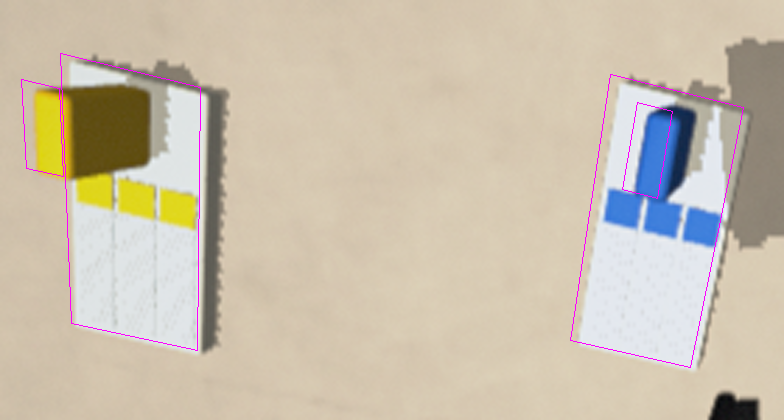

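>>> servo_tool(
  series=[
    {"travel":[0.017,-0.021,0.017],"angular":[0,0,0.079]},
    {"travel":[0.015,-0.022,0.017],"angular":[0,0,0.079]},
    {"travel":[0.014,-0.024,0.017],"angular":[0,0,0.079]},
    {"travel":[0,0,0],"angular":[0,0,0]},
    {"travel":[0,0,0],"angular":[0,0,0]},
  ],
  claw=0.05,
)

```text
time: 8.7
position: [0.4536, 0.1007, 0.12]
tool_rot: [0.452, 3.108, 0.001]
ft_force: [0.1, -0.0, 1.1]
grip_width: 0.567
```

```bash
python3 - <<'E'
from h import *
st(); pic('wrist','w6')
b=[.4527,.1009,-.2883]
overlay('w6',[(b,CS),(b,FN)],'o6',(220,120,420,300),4)
plan([.4527,.1009,.025],np.pi-.288)
E
```

```text
t 8.7 p [0.4536 0.1007 0.12  ] psi 2.8529 tilt [0.0013 0.0004] F [ 0.07 -0.04  1.1 ] T [-0.   -0.07  0.05] grip mm 49.4 q [-0.67  0.01  0.4   2.05 -0.    1.08  1.01]
from [0.4542 0.1014 0.1205] n 3 tot tool turn [0.001 0.002 0.   ]
{"travel": [0.0005, -0.0003, 0.0318], "angular": [0.0, 0.001, 0.0]}
{"travel": [0.0005, -0.0004, 0.0319], "angular": [0.0, 0.001, 0.0]}
{"travel": [0.0004, -0.0003, 0.0318], "angular": [0.0, 0.001, 0.0]}
```

View pics/o6.png

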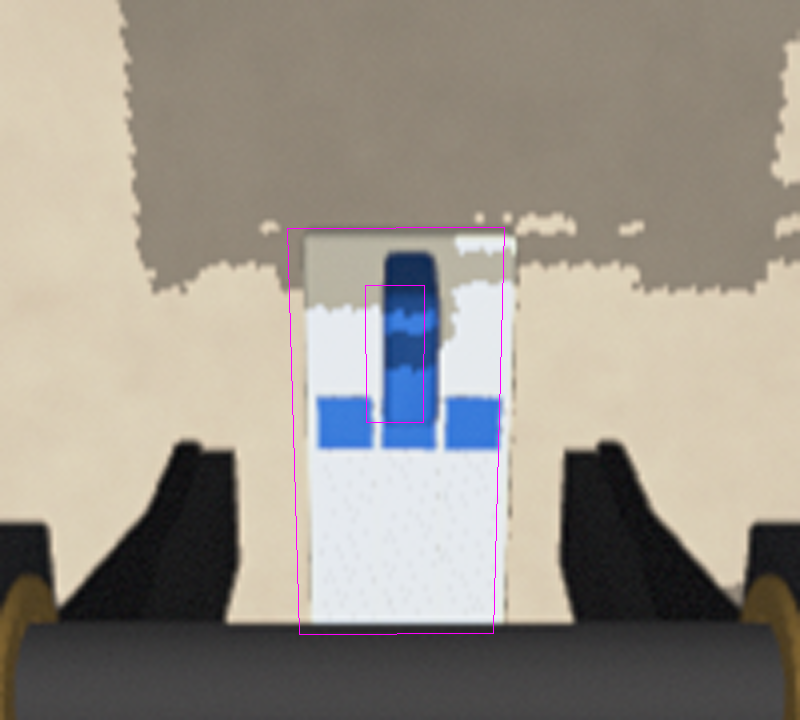

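>>> servo_tool(
  series=[
    {"travel":[0,0.002,0.03],"angular":[0,0,0]},
    {"travel":[0,0,0.03],"angular":[0,0,0]},
    {"travel":[0,0,0.02],"angular":[0,0,0]},
    {"travel":[0,0,0.015],"angular":[0,0,0]},
    {"travel":[0,0,0],"angular":[0,0,0]},
  ],
)

```text
time: 9.25
position: [0.4532, 0.1033, 0.0234]
tool_rot: [-0.448, -3.108, 0.003]
ft_force: [0.8, 0.2, 0.2]
grip_width: 0.575
```

>>> servo_tool(
  series=[
    {"travel":[0,0,0],"angular":[0,0,0]},
    {"travel":[0,0,0],"angular":[0,0,0]},
  ],
)

```text
time: 9.45
position: [0.4546, 0.1036, 0.0258]
tool_rot: [0.449, 3.107, 0.002]
ft_force: [0.4, -0.1, -0.0]
grip_width: 0.575
```

```bash
python3 - <<'E'
from h import *
st(); pic('wrist','w7',(220,120,420,300),4)
E
```

```text
t 9.45 p [0.4546 0.1036 0.0258] psi 2.8544 tilt [0.0025 0.0008] F [ 0.39 -0.15 -0.01] T [-0.03  0.03  0.04] grip mm 50.0 q [-0.65  0.15  0.4   2.13 -0.08  0.87  1.07]
```

View pics/w7.png

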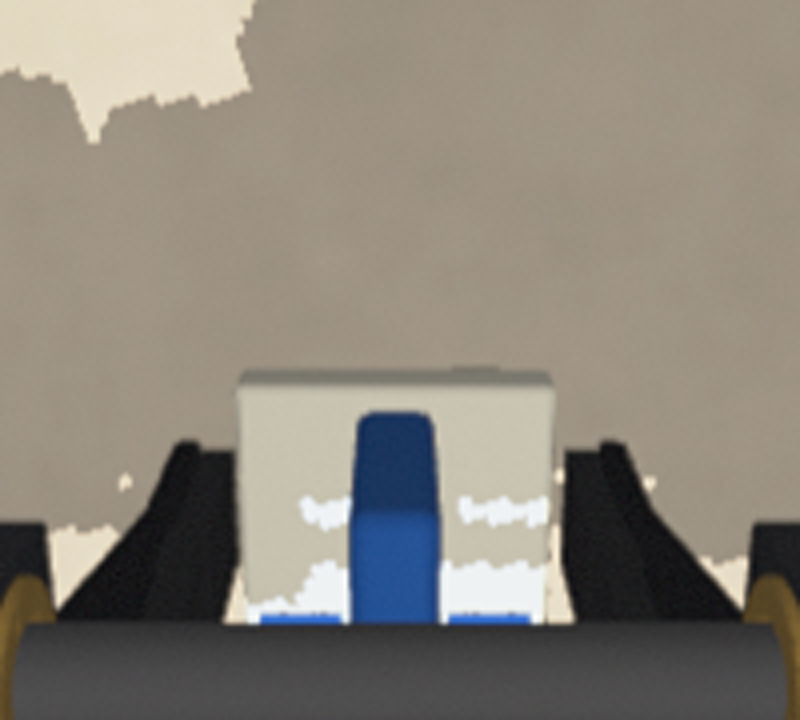

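>>> servo_tool(
  series=[
    {"travel":[0.002,0,0.001],"angular":[0,0,0]},
    {"travel":[0,0,0],"angular":[0,0,0]},
    {"travel":[0,0,0],"angular":[0,0,0]},
    {"travel":[0,0,0],"angular":[0,0,0]},
    {"travel":[0,0,0],"angular":[0,0,0]},
  ],
  claw=0,
)

```text
time: 10.0
position: [0.4511, 0.1035, 0.0236]
tool_rot: [0.451, 3.109, 0.0]
ft_force: [0.2, 0.1, -0.2]
grip_width: 0.207
```

>>> servo_tool(
  series=[
    {"travel":[0,0,0],"angular":[0,0,0]},
    {"travel":[0,0,0],"angular":[0,0,0]},
    {"travel":[0,0,0],"angular":[0,0,0]},
    {"travel":[0,0,0],"angular":[0,0,0]},
  ],
)

```text
time: 10.4
position: [0.4511, 0.1036, 0.0236]
tool_rot: [0.451, 3.109, 0.0]
ft_force: [0.0, 1.4, 0.3]
grip_width: 0.134
```

```bash
python3 - <<'E'
from h import *
st()
E
```

```text
t 10.4 p [0.4511 0.1036 0.0236] psi 2.8538 tilt [0.0001 0.0001] F [0.   1.38 0.34] T [ 0.01 -0.    0.  ] grip mm 11.7 q [-0.65  0.15  0.39  2.13 -0.08  0.87  1.07]
```

>>> servo_tool(
  series=[
    {"travel":[0,0,-0.02],"angular":[0,0,0]},
    {"travel":[0,0,-0.03],"angular":[0,0,0]},
    {"travel":[0,0,-0.022],"angular":[0,0,0]},
    {"travel":[0,0,0],"angular":[0,0,0]},
    {"travel":[0,0,0],"angular":[0,0,0]},
  ],
)

```text
time: 10.9
position: [0.4509, 0.1036, 0.0954]
tool_rot: [0.45, 3.109, 0.001]
ft_force: [-0.2, -0.4, -1.6]
grip_width: 0.132
```

```bash
python3 - <<'E'
from h import *
st(); plan(bayw(2,-.115,.095),PS)
E
```

```text
t 10.9 p [0.4509 0.1036 0.0954] psi 2.8539 tilt [0.0002 0.0004] F [-0.18 -0.41 -1.63] T [0.   0.   0.04] grip mm 11.5 q [-0.67  0.04  0.4   2.08 -0.02  1.03  1.02]
from [0.4509 0.1036 0.0954] n 2 tot tool turn [ 0.     0.    -0.236]
{"travel": [-0.0193, 0.0032, 0.0002], "angular": [0.0, 0.0, -0.118]}
{"travel": [-0.0195, 0.0008, 0.0002], "angular": [0.0, 0.0, -0.118]}
```

>>> servo_tool(
  series=[
    {"travel":[-0.013,0.002,0],"angular":[0,0,-0.08]},
    {"travel":[-0.013,0.001,0],"angular":[0,0,-0.08]},
    {"travel":[-0.013,0,0.001],"angular":[0,0,-0.076]},
    {"travel":[0,0,0.001],"angular":[0,0,0]},
    {"travel":[0,0,0.001],"angular":[0,0,0]},
  ],
)

```text
time: 11.4
position: [0.4885, 0.098, 0.091]
tool_rot: [-0.085, -3.137, 0.002]
ft_force: [0.0, -0.2, -1.1]
grip_width: 0.135
```

```bash
python3 - <<'E'
from h import *
rel(2); plan(bayw(2,-.105,.0912),PS)
E
```

```text
bay 2 dx -0.1161 dy -0.0007 z 0.0910 dpsi -0.0025 F local [ 0.1 -0.2 -1.1] T [-0.04  0.06  0.  ] g 11.8 t 11.4
from [0.4885 0.098  0.091 ] n 1 tot tool turn [-0.001 -0.003 -0.002]
{"travel": [-0.0111, 0.0008, -0.0002], "angular": [-0.001, -0.003, -0.002]}
```

>>> servo_tool(
  series=[
    {"travel":[-0.008,0.001,0],"angular":[0,0,-0.002]},
    {"travel":[-0.008,0,0],"angular":[0,0,0]},
    {"travel":[-0.008,0,0],"angular":[0,0,0]},
    {"travel":[-0.008,0,0],"angular":[0,0,0]},
    {"travel":[0,0,0],"angular":[0,0,0]},
  ],
)

```text
time: 11.9
position: [0.5225, 0.0977, 0.0922]
tool_rot: [-0.079, -3.14, 0.001]
ft_force: [0.2, 0.2, -2.7]
grip_width: 0.137
```

```bash
python3 - <<'E'
from h import *
rel(2)
E
```

```text
bay 2 dx -0.0822 dy 0.0007 z 0.0922 dpsi 0.0013 F local [ 0.2  0.3 -2.7] T [0.2  0.11 0.01] g 11.9 t 11.9
```

>>> servo_tool(
  series=[
    {"travel":[-0.006,-0.001,0.001],"angular":[0,0,0]},
    {"travel":[-0.008,0,0],"angular":[0,0,0]},
    {"travel":[-0.008,0,0],"angular":[0,0,0]},
    {"travel":[-0.008,0,0],"angular":[0,0,0]},
    {"travel":[0,0,0],"angular":[0,0,0]},
  ],
)

```text
time: 12.4
position: [0.5534, 0.095, 0.0917]
tool_rot: [0.079, 3.139, -0.0]
ft_force: [0.9, -0.5, -1.5]
grip_width: 0.137
```

```bash
python3 - <<'E'
from h import *
rel(2)
E
```

```text
bay 2 dx -0.0512 dy -0.0003 z 0.0917 dpsi 0.0012 F local [ 0.9 -0.5 -1.5] T [ 0.01 -0.06 -0.04] g 11.9 t 12.4
```

>>> servo_tool(
  series=[
    {"travel":[-0.008,0,0],"angular":[0,0,0]},
    {"travel":[-0.008,0,0],"angular":[0,0,0]},
    {"travel":[-0.006,0,0],"angular":[0,0,0]},
    {"travel":[-0.003,0,0],"angular":[0,0,0]},
    {"travel":[-0.001,0,0],"angular":[0,0,0]},
  ],
)

```text
time: 12.9
position: [0.5777, 0.094, 0.0914]
tool_rot: [-0.078, -3.14, 0.0]
ft_force: [-2.0, -0.0, 0.4]
grip_width: 0.132
```

>>> servo_tool(
  series=[
    {"travel":[-0.001,0,0],"angular":[0,0,0]},
    {"travel":[-0.001,0,0],"angular":[0,0,0]},
    {"travel":[-0.001,0,0],"angular":[0,0,0]},
    {"travel":[0,0,0],"angular":[0,0,0]},
  ],
)

```text
time: 13.3
position: [0.5778, 0.0942, 0.0909]
tool_rot: [-0.077, -3.134, -0.0]
ft_force: [-6.3, -0.2, -0.1]
grip_width: 0.138
```

```bash
python3 - <<'E'
from h import *
rel(2)
E
```

```text
bay 2 dx -0.0267 dy 0.0000 z 0.0909 dpsi 0.0021 F local [-6.3 -0.5 -0.1] T [ 0.12  1.52 -0.08] g 12.0 t 13.3
```

>>> servo_tool(
  series=[
    {"travel":[-0.002,0,0],"angular":[0,0,0]},
    {"travel":[-0.001,0,0.001],"angular":[0,0,0]},
    {"travel":[0,0,0.001],"angular":[0,0,0]},
    {"travel":[0,0,0],"angular":[0,0,0]},
  ],
)

```text
time: 13.7
position: [0.5779, 0.0942, 0.0882]
tool_rot: [-0.077, -3.128, 0.0]
ft_force: [-14.7, 0.6, 6.8]
grip_width: 0.137
```

```bash
python3 - <<'E'
from h import *
rel(2)
E
```

```text
bay 2 dx -0.0267 dy 0.0001 z 0.0882 dpsi 0.0025 F local [-14.7  -0.2   6.8] T [ 0.08  3.03 -0.02] g 11.9 t 13.7
```

Home (solid stop). Release and go to yellow.

>>> servo_tool(
  series=[
    {"travel":[0,0,0],"angular":[0,0,0]},
    {"travel":[0,0,0],"angular":[0,0,0]},
    {"travel":[0,0,0],"angular":[0,0,0]},
    {"travel":[0,0,0],"angular":[0,0,0]},
    {"travel":[0,0,-0.01],"angular":[0,0,0]},
  ],
  claw=0.035,
)

```text
time: 14.2
position: [0.5831, 0.0935, 0.0988]
tool_rot: [-0.078, -3.139, 0.001]
ft_force: [0.4, -0.4, -0.1]
grip_width: 0.388
```

>>> servo_tool(
  series=[
    {"travel":[0,0,-0.03],"angular":[0,0,0]},
    {"travel":[0,0,-0.03],"angular":[0,0,0]},
    {"travel":[0.03,0,0],"angular":[0,0,0]},
    {"travel":[0.03,0,0],"angular":[0,0,0]},
    {"travel":[0.02,0,0],"angular":[0,0,0]},
  ],
)

```text
time: 14.7
position: [0.5028, 0.0977, 0.1605]
tool_rot: [0.078, 3.14, 0.001]
ft_force: [-1.0, -1.0, 0.3]
grip_width: 0.399
```

```bash
python3 - <<'E'
from h import *
pic('top','t8',(180,130,440,260),3); pic('wrist','w8'); st()
b=[.4527,.1009,-.2883];y=[.4353,-.1,-.2915]
overlay('w8',[(y,CS),(y,FN)],'o8')
plan([.4353,-.0995,.12],np.pi-.291)
E
```

```text
t 14.8 p [0.5022 0.0982 0.1604] psi 3.093 tilt [-0.      0.0017] F [-0.62 -0.11  0.04] T [ 0.06 -0.06  0.02] grip mm 35.4 q [-0.64  0.07  0.42  1.9  -0.03  1.17  1.31]
from [0.5022 0.0982 0.1604] n 6 tot tool turn [ 0.002 -0.     0.242]
{"travel": [0.0095, -0.0335, 0.0067], "angular": [0.0, -0.0, 0.04]}
{"travel": [0.0082, -0.0338, 0.0067], "angular": [0.0, -0.0, 0.04]}
{"travel": [0.0069, -0.0341, 0.0067], "angular": [0.0, -0.0, 0.04]}
{"travel": [0.0055, -0.0343, 0.0066], "angular": [0.0, -0.0, 0.04]}
{"travel": [0.004, -0.0346, 0.0067], "angular": [0.0, -0.0, 0.04]}
{"travel": [0.0028, -0.0347, 0.0067], "angular": [0.0, -0.0, 0.04]}
```

View pics/o8.png

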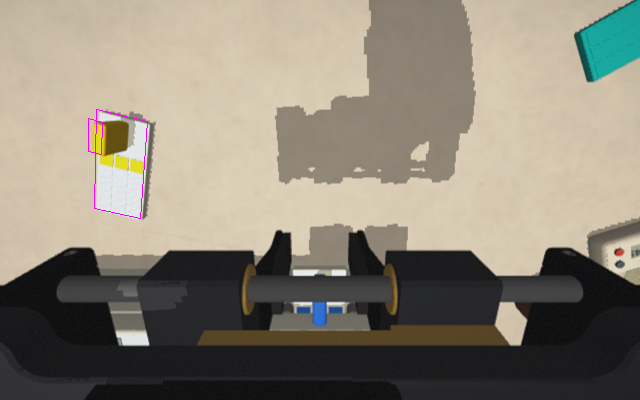

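View pics/t8.png

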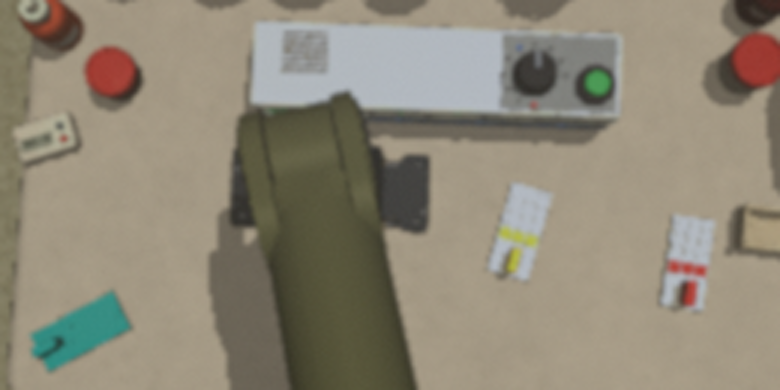

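Blue is home in bay 2; yellow and red unmoved. Go to yellow.

>>> servo_tool(
  series=[
    {"travel":[0.01,-0.033,0.007],"angular":[0,0,0.04]},
    {"travel":[0.008,-0.034,0.007],"angular":[0,0,0.04]},
    {"travel":[0.007,-0.034,0.007],"angular":[0,0,0.04]},
    {"travel":[0.006,-0.034,0.007],"angular":[0,0,0.04]},
    {"travel":[0.004,-0.035,0.006],"angular":[0,0,0.04]},
  ],
  claw=0.05,
)

```text
time: 15.3
position: [0.4478, -0.0684, 0.1261]
tool_rot: [0.394, 3.115, -0.0]
ft_force: [0.8, -0.7, 0.2]
grip_width: 0.569
```

>>> servo_tool(
  series=[
    {"travel":[0.003,-0.035,0.006],"angular":[0,0,0.04]},
    {"travel":[0,0,0],"angular":[0,0,0]},
    {"travel":[0,0,0],"angular":[0,0,0]},
    {"travel":[0,0,0],"angular":[0,0,0]},
  ],
)

```text
time: 15.7
position: [0.4367, -0.0992, 0.1201]
tool_rot: [0.451, 3.108, 0.0]
ft_force: [1.0, 0.4, -0.5]
grip_width: 0.572
```

```bash
python3 - <<'E'
from h import *
st(); pic('wrist','w9')
b=[.4353,-.1,-.2915]
overlay('w9',[(b,CS),(b,FN)],'o9',(220,120,420,300),4)
plan([.4353,-.1,.025],np.pi-.2915)
E
```

```text
t 15.7 p [ 0.4367 -0.0992  0.1201] psi 2.8531 tilt [ 0.0014 -0.    ] F [ 1.04  0.42 -0.45] T [ 0.02 -0.03  0.03] grip mm 49.7 q [-0.45 -0.04  0.6   2.09  0.03  1.09  1.43]
from [ 0.4366 -0.0989  0.12  ] n 3 tot tool turn [0.    0.001 0.004]
{"travel": [0.0003, -0.0005, 0.0317], "angular": [0.0, 0.0, 0.001]}
{"travel": [0.0004, -0.0005, 0.0317], "angular": [0.0, 0.0, 0.001]}
{"travel": [0.0003, -0.0004, 0.0316], "angular": [0.0, 0.0, 0.001]}
```

View pics/o9.png

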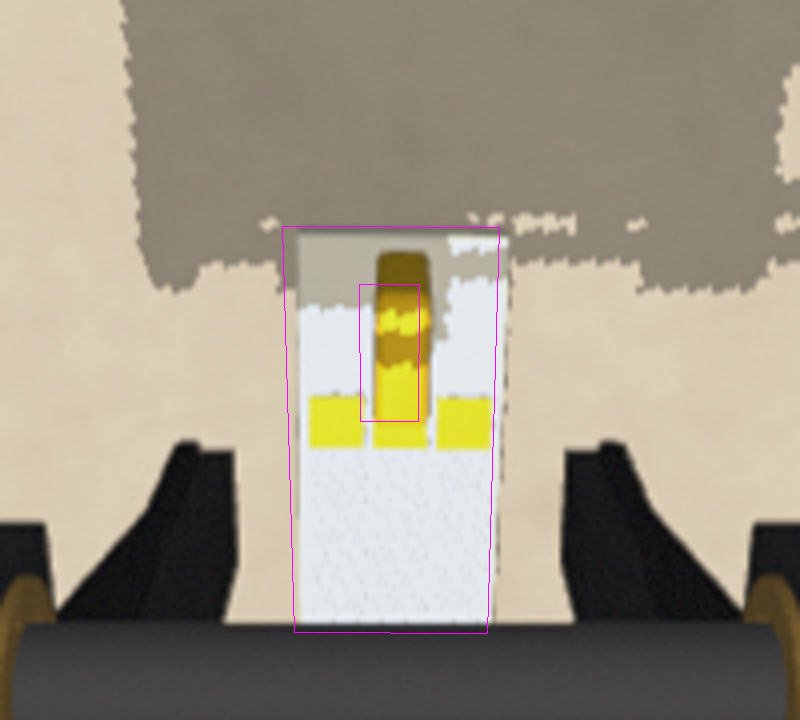

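>>> servo_tool(
  series=[
    {"travel":[0.002,0,0.03],"angular":[0,0,0]},
    {"travel":[0,0,0.03],"angular":[0,0,0]},
    {"travel":[0,0,0.02],"angular":[0,0,0]},
    {"travel":[0,0,0.015],"angular":[0,0,0]},
    {"travel":[0,0,0],"angular":[0,0,0]},
  ],
)

```text
time: 16.25
position: [0.4324, -0.0981, 0.0229]
tool_rot: [-0.449, -3.105, 0.002]
ft_force: [-0.6, -0.4, -0.3]
grip_width: 0.574
```

>>> servo_tool(
  series=[
    {"travel":[0,0,0],"angular":[0,0,0]},
    {"travel":[0,0,0],"angular":[0,0,0]},
  ],
)

```text
time: 16.45
position: [0.4347, -0.0989, 0.0255]
tool_rot: [0.452, 3.107, 0.001]
ft_force: [0.2, 0.0, -0.5]
grip_width: 0.575
```

```bash
python3 - <<'E'
from h import *
st(); pic('wrist','w10',(220,120,420,300),4)
E
```

```text
t 16.45 p [ 0.4347 -0.0989  0.0255] psi 2.8528 tilt [0.0018 0.0001] F [ 0.25  0.   -0.51] T [-0.04 -0.01  0.02] grip mm 50.0 q [-0.43  0.12  0.62  2.18 -0.09  0.87  1.53]
```

View pics/w10.png

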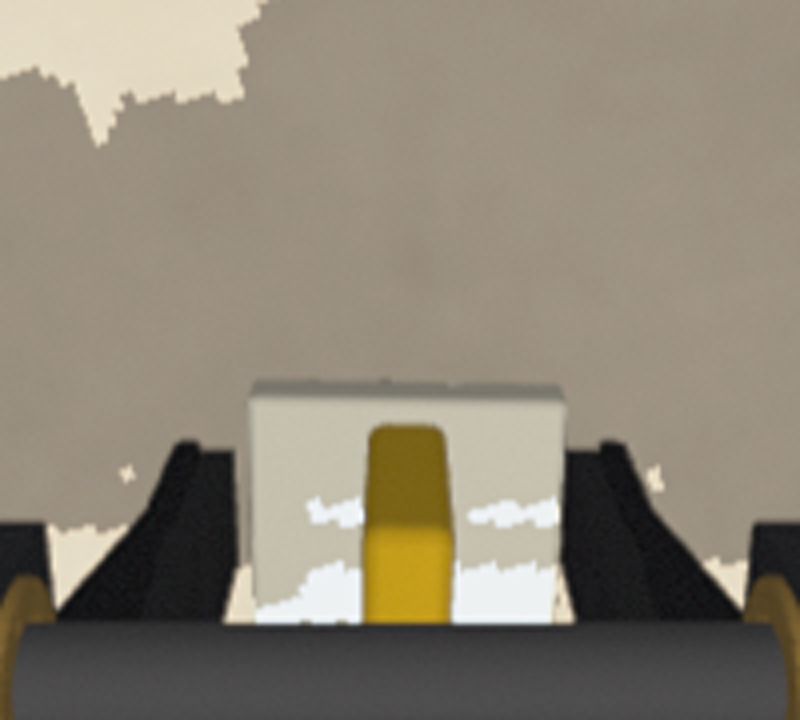

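>>> servo_tool(
  series=[
    {"travel":[0,0.001,0.001],"angular":[0,0,0]},
    {"travel":[0,0,0],"angular":[0,0,0]},
    {"travel":[0,0,0],"angular":[0,0,0]},
    {"travel":[0,0,0],"angular":[0,0,0]},
    {"travel":[0,0,0],"angular":[0,0,0]},
  ],
  claw=0,
)

```text
time: 17.0
position: [0.4339, -0.0983, 0.0236]
tool_rot: [0.454, 3.108, 0.0]
ft_force: [-1.3, -0.3, -0.4]
grip_width: 0.208
```

>>> servo_tool(
  series=[
    {"travel":[0,0,0],"angular":[0,0,0]},
    {"travel":[0,0,0],"angular":[0,0,0]},
    {"travel":[0,0,0],"angular":[0,0,0]},
    {"travel":[0,0,0],"angular":[0,0,0]},
  ],
)

```text
time: 17.4
position: [0.4339, -0.0983, 0.0236]
tool_rot: [0.454, 3.109, 0.0]
ft_force: [0.5, 0.7, 0.3]
grip_width: 0.136
```

```bash
python3 - <<'E'
from h import *
st()
E
```

```text
t 17.4 p [ 0.4339 -0.0983  0.0236] psi 2.8518 tilt [0.0001 0.0001] F [0.49 0.72 0.26] T [0.02 0.01 0.03] grip mm 11.8 q [-0.43  0.12  0.62  2.18 -0.09  0.86  1.53]
```

>>> servo_tool(
  series=[
    {"travel":[0,0,-0.02],"angular":[0,0,0]},
    {"travel":[0,0,-0.03],"angular":[0,0,0]},
    {"travel":[0,0,-0.022],"angular":[0,0,0]},
    {"travel":[0,0,0],"angular":[0,0,0]},
    {"travel":[0,0,0],"angular":[0,0,0]},
  ],
)

```text
time: 17.9
position: [0.4338, -0.0981, 0.0954]
tool_rot: [0.453, 3.108, 0.001]
ft_force: [-0.4, -0.2, 0.0]
grip_width: 0.136
```

```bash
python3 - <<'E'
from h import *
st(); plan(bayw(3,-.115,.093),PS)
E
```

```text
t 17.9 p [ 0.4338 -0.0981  0.0954] psi 2.852 tilt [0.0005 0.0006] F [-0.36 -0.16  0.04] T [ 0.03  0.01 -0.  ] grip mm 11.8 q [-0.45 -0.01  0.62  2.12  0.01  1.03  1.44]
from [ 0.4338 -0.0981  0.0954] n 4 tot tool turn [ 0.001  0.    -0.238]
{"travel": [-0.0031, 0.0356, 0.0006], "angular": [0.0, 0.0, -0.06]}
{"travel": [-0.0052, 0.0353, 0.0007], "angular": [0.0, 0.0, -0.06]}
{"travel": [-0.0074, 0.0349, 0.0006], "angular": [0.0, 0.0, -0.06]}
{"travel": [-0.0094, 0.0345, 0.0006], "angular": [0.0, 0.0, -0.06]}
```

>>> servo_tool(
  series=[
    {"travel":[-0.003,0.036,0.001],"angular":[0,0,-0.06]},
    {"travel":[-0.005,0.035,0.001],"angular":[0,0,-0.06]},
    {"travel":[-0.007,0.035,0.001],"angular":[0,0,-0.06]},
    {"travel":[-0.009,0.034,0.001],"angular":[0,0,-0.058]},
    {"travel":[0,0,0],"angular":[0,0,0]},
  ],
)

```text
time: 18.4
position: [0.4854, 0.0396, 0.0898]
tool_rot: [-0.068, -3.139, -0.001]
ft_force: [0.1, -0.3, -0.8]
grip_width: 0.137
```

>>> servo_tool(
  series=[
    {"travel":[0,0,0],"angular":[0,0,0]},
    {"travel":[0,0,0],"angular":[0,0,0]},
    {"travel":[0,0,0],"angular":[0,0,0]},
  ],
)

```text
time: 18.7
position: [0.4847, 0.0331, 0.091]
tool_rot: [-0.085, -3.139, 0.001]
ft_force: [-0.5, -1.3, -0.5]
grip_width: 0.133
```

```bash
python3 - <<'E'
from h import *
rel(3);pic('wrist','w11',(150,0,490,345),2); pic('top','t11',(180,130,440,260),3)
E
```

```text
bay 3 dx -0.1166 dy -0.0018 z 0.0910 dpsi -0.0026 F local [-0.5 -1.3 -0.5] T [ 0.03  0.04 -0.01] g 11.6 t 18.7
```

View pics/w11.png

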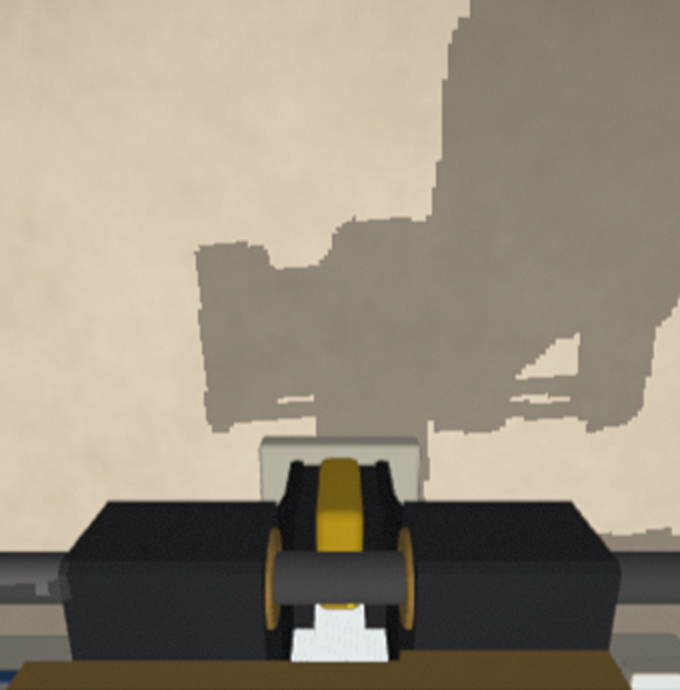

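View pics/t11.png

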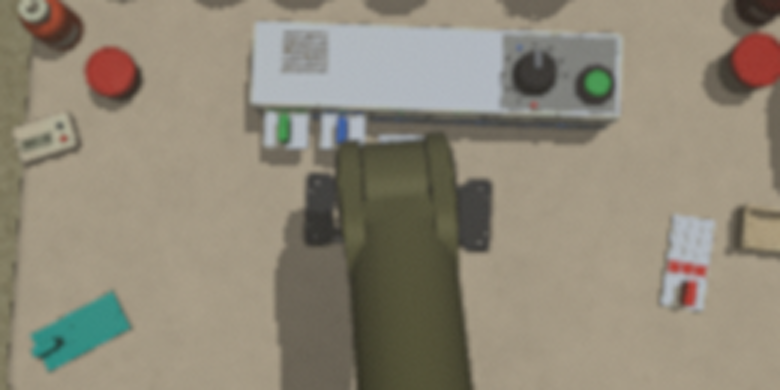

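Yellow held level; green and blue aligned in bays 1 and 2. Insert.

>>> servo_tool(
  series=[
    {"travel":[-0.008,0.002,0],"angular":[0,0,-0.002]},
    {"travel":[-0.008,0,0],"angular":[0,0,0]},
    {"travel":[-0.008,0,0],"angular":[0,0,0]},
    {"travel":[-0.008,0,0],"angular":[0,0,0]},
    {"travel":[0,0,0],"angular":[0,0,0]},
  ],
)

```text
time: 19.3
position: [0.5181, 0.0346, 0.0912]
tool_rot: [-0.079, -3.14, 0.001]
ft_force: [0.1, 0.2, -1.7]
grip_width: 0.137
```

```bash
python3 - <<'E'
from h import *
rel(3)
E
```

```text
bay 3 dx -0.0833 dy 0.0015 z 0.0912 dpsi 0.0014 F local [ 0.1  0.2 -1.7] T [0.04 0.15 0.08] g 11.9 t 19.3
```

>>> servo_tool(
  series=[
    {"travel":[-0.006,-0.001,0],"angular":[0,0,0]},
    {"travel":[-0.008,0,0],"angular":[0,0,0]},
    {"travel":[-0.008,0,0],"angular":[0,0,0]},
    {"travel":[-0.008,0,0],"angular":[0,0,0]},
    {"travel":[0,0,0],"angular":[0,0,0]},
  ],
)

```text
time: 19.8
position: [0.5489, 0.0322, 0.0917]
tool_rot: [0.078, 3.139, -0.001]
ft_force: [0.9, 0.5, -2.1]
grip_width: 0.136
```

```bash
python3 - <<'E'
from h import *
rel(3)
E
```

```text
bay 3 dx -0.0525 dy 0.0006 z 0.0917 dpsi 0.0015 F local [ 0.8  0.6 -2.1] T [ 0.02 -0.11  0.  ] g 11.8 t 19.8
```

>>> servo_tool(
  series=[
    {"travel":[-0.008,0,0],"angular":[0,0,0]},
    {"travel":[-0.008,0,0],"angular":[0,0,0]},
    {"travel":[-0.006,0,0],"angular":[0,0,0]},
    {"travel":[-0.004,0,0],"angular":[0,0,0]},
    {"travel":[-0.001,0,0],"angular":[0,0,0]},
  ],
)

```text
time: 20.3
position: [0.5747, 0.0309, 0.0915]
tool_rot: [-0.078, -3.141, 0.0]
ft_force: [-1.2, -0.1, -1.1]
grip_width: 0.136
```

>>> servo_tool(
  series=[
    {"travel":[-0.001,0,0],"angular":[0,0,0]},
    {"travel":[-0.001,0,0],"angular":[0,0,0]},
    {"travel":[-0.001,0,0],"angular":[0,0,0]},
    {"travel":[0,0,0],"angular":[0,0,0]},
  ],
)

```text
time: 20.7
position: [0.5748, 0.0309, 0.0909]
tool_rot: [-0.078, -3.135, -0.0]
ft_force: [-5.9, 0.2, 0.9]
grip_width: 0.137
```

```bash
python3 - <<'E'
from h import *
rel(3)
E
```

```text
bay 3 dx -0.0265 dy 0.0007 z 0.0909 dpsi 0.0018 F local [-5.9 -0.1  0.9] T [ 0.01  1.34 -0.01] g 11.9 t 20.7
```

>>> servo_tool(
  series=[
    {"travel":[-0.002,0,0],"angular":[0,0,0]},
    {"travel":[-0.001,0,0.001],"angular":[0,0,0]},
    {"travel":[0,0,0.001],"angular":[0,0,0]},
    {"travel":[0,0,0],"angular":[0,0,0]},
  ],
)

```text
time: 21.1
position: [0.5748, 0.0309, 0.0882]
tool_rot: [-0.078, -3.129, -0.001]
ft_force: [-13.5, -0.2, 5.2]
grip_width: 0.132
```

```bash
python3 - <<'E'
from h import *
rel(3)
E
```

```text
bay 3 dx -0.0265 dy 0.0007 z 0.0882 dpsi 0.0018 F local [-13.5  -0.9   5.2] T [ 0.07  2.72 -0.06] g 11.5 t 21.1
```

>>> servo_tool(
  series=[
    {"travel":[0,0,0],"angular":[0,0,0]},
    {"travel":[0,0,0],"angular":[0,0,0]},
    {"travel":[0,0,0],"angular":[0,0,0]},
    {"travel":[0,0,0],"angular":[0,0,0]},
    {"travel":[0,0,-0.01],"angular":[0,0,0]},
  ],
  claw=0.035,
)

```text
time: 21.6
position: [0.5795, 0.0307, 0.0988]
tool_rot: [-0.078, -3.139, 0.001]
ft_force: [0.2, 0.9, 0.1]
grip_width: 0.392
```

>>> servo_tool(
  series=[
    {"travel":[0,0,-0.03],"angular":[0,0,0]},
    {"travel":[0,0,-0.03],"angular":[0,0,0]},
    {"travel":[0.03,0,0],"angular":[0,0,0]},
    {"travel":[0.03,0,0],"angular":[0,0,0]},
    {"travel":[0.02,0,0],"angular":[0,0,0]},
  ],
)

```text
time: 22.1
position: [0.4992, 0.0346, 0.1605]
tool_rot: [0.078, 3.14, 0.001]
ft_force: [0.6, -0.2, 0.3]
grip_width: 0.401
```

```bash
python3 - <<'E'
from h import *
pic('top','t12',(180,130,440,260),3); st()
plan([.3944,-.2995,.12],np.pi-.173)
E
```

```text
t 22.15 p [0.4966 0.0348 0.1601] psi 3.0918 tilt [-0.0023  0.0017] F [-3.42 -0.49 -1.35] T [-0.01  0.26  0.  ] grip mm 35.1 q [-0.6   0.04  0.49  1.93 -0.02  1.17  1.42]
from [0.4966 0.0348 0.1601] n 9 tot tool turn [ 0.001 -0.003  0.123]
{"travel": [0.0095, -0.0377, 0.0044], "angular": [0.0, -0.0, 0.014]}
{"travel": [0.0089, -0.0378, 0.0044], "angular": [0.0, -0.0, 0.014]}
{"travel": [0.0085, -0.0379, 0.0045], "angular": [0.0, -0.0, 0.014]}
{"travel": [0.0079, -0.038, 0.0044], "angular": [0.0, -0.0, 0.014]}
{"travel": [0.0073, -0.0382, 0.0044], "angular": [0.0, -0.0, 0.014]}
{"travel": [0.0069, -0.0382, 0.0044], "angular": [0.0, -0.0, 0.014]}
{"travel": [0.0062, -0.0384, 0.0045], "angular": [0.0, -0.0, 0.014]}
{"travel": [0.0058, -0.0384, 0.0044], "angular": [0.0, -0.0, 0.014]}
{"travel": [0.0052, -0.0385, 0.0044], "angular": [0.0, -0.0, 0.014]}
```

View pics/t12.png

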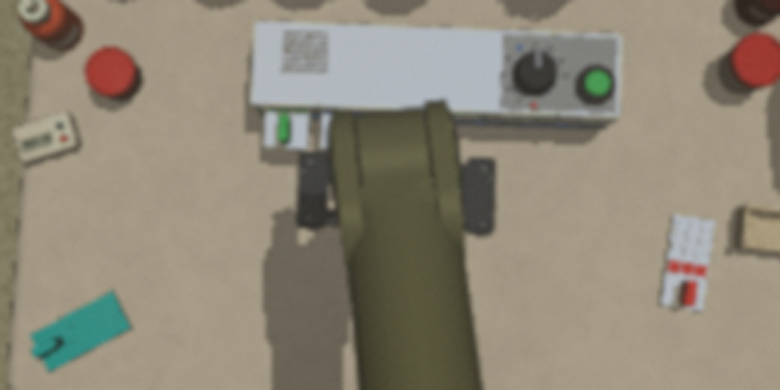

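>>> servo_tool(
  series=[
    {"travel":[0.009,-0.038,0.004],"angular":[0,0,0.014]},
    {"travel":[0.009,-0.038,0.004],"angular":[0,0,0.014]},
    {"travel":[0.008,-0.038,0.004],"angular":[0,0,0.014]},
    {"travel":[0.008,-0.038,0.004],"angular":[0,0,0.014]},
    {"travel":[0.007,-0.038,0.005],"angular":[0,0,0.014]},
  ],
  claw=0.05,
)

```text
time: 22.65
position: [0.445, -0.1534, 0.1395]
tool_rot: [0.189, 3.134, 0.0]
ft_force: [0.4, -0.3, 0.0]
grip_width: 0.569
```

>>> servo_tool(
  series=[
    {"travel":[0.007,-0.038,0.005],"angular":[0,0,0.014]},
    {"travel":[0.006,-0.038,0.005],"angular":[0,0,0.014]},
    {"travel":[0.006,-0.038,0.004],"angular":[0,0,0.014]},
    {"travel":[0.005,-0.038,0.004],"angular":[0,0,0.014]},
    {"travel":[0,0,0],"angular":[0,0,0]},
  ],
)

```text
time: 23.15
position: [0.3973, -0.3048, 0.1214]
tool_rot: [0.29, 3.128, -0.006]
ft_force: [-0.1, 0.4, 0.3]
grip_width: 0.578
```

>>> servo_tool(
  series=[
    {"travel":[0,0,0],"angular":[0,0,0]},
    {"travel":[0,0,0],"angular":[0,0,0]},
  ],
)

```text
time: 23.35
position: [0.4005, -0.298, 0.1209]
tool_rot: [0.274, 3.129, 0.001]
ft_force: [1.1, 0.1, 0.0]
grip_width: 0.576
```

```bash
python3 - <<'E'
from h import *
st(); pic('wrist','w13')
b=[.3944,-.2999,-.1728]
overlay('w13',[(b,CS),(b,FN)],'o13',(220,120,420,300),4)
plan([.393,-.2995,.025],np.pi-.1728)
E
```

```text
t 23.35 p [ 0.4005 -0.298   0.1209] psi 2.9671 tilt [0.0007 0.0003] F [1.15 0.15 0.02] T [ 0.04 -0.04  0.05] grip mm 50.1 q [-0.21  0.11  0.85  1.98 -0.09  1.09  2.07]
from [ 0.4006 -0.2977  0.1208] n 3 tot tool turn [ 0.001  0.001 -0.001]
{"travel": [0.0024, -0.001, 0.0319], "angular": [0.0, 0.0, -0.0]}
{"travel": [0.0024, -0.0011, 0.032], "angular": [0.0, 0.0, -0.0]}
{"travel": [0.0024, -0.001, 0.0319], "angular": [0.0, 0.0, -0.0]}
```

View pics/o13.png

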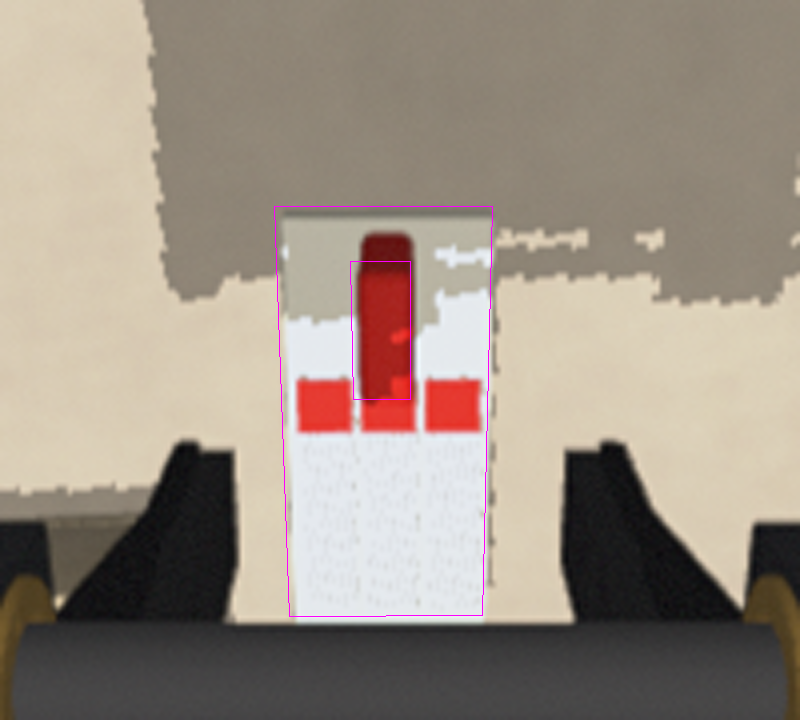

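>>> servo_tool(
  series=[
    {"travel":[0.007,-0.002,0.03],"angular":[0,0,0]},
    {"travel":[0,0,0.03],"angular":[0,0,0]},
    {"travel":[0,0,0.02],"angular":[0,0,0]},
    {"travel":[0,0,0.015],"angular":[0,0,0]},
    {"travel":[0,0,0],"angular":[0,0,0]},
  ],
)

```text
time: 23.9
position: [0.3917, -0.2974, 0.0239]
tool_rot: [-0.272, -3.126, -0.002]
ft_force: [0.0, 0.4, -0.1]
grip_width: 0.577
```

>>> servo_tool(
  series=[
    {"travel":[0,0,0],"angular":[0,0,0]},
    {"travel":[0,0,0],"angular":[0,0,0]},
  ],
)

```text
time: 24.1
position: [0.3935, -0.2995, 0.0266]
tool_rot: [0.274, 3.128, -0.0]
ft_force: [-0.5, 0.3, 1.0]
grip_width: 0.576
```

```bash
python3 - <<'E'
from h import *
st(); pic('wrist','w14',(220,120,420,300),4)
E
```

```text
t 24.1 p [ 0.3935 -0.2995  0.0266] psi 2.9669 tilt [ 0.0019 -0.0004] F [-0.55  0.28  0.97] T [-0.04 -0.02 -0.05] grip mm 50.1 q [-0.14  0.27  0.82  2.07 -0.25  0.9   2.21]
```

View pics/w14.png

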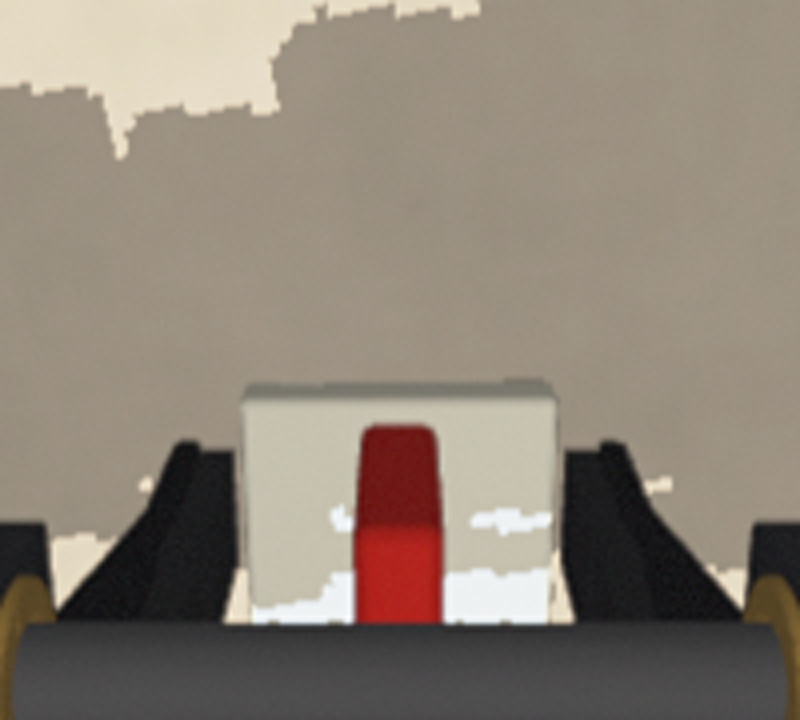

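Centred. Close and lift.

>>> servo_tool(
  series=[
    {"travel":[0,0,0.001],"angular":[0,0,0]},
    {"travel":[0,0,0],"angular":[0,0,0]},
    {"travel":[0,0,0],"angular":[0,0,0]},
    {"travel":[0,0,0],"angular":[0,0,0]},
    {"travel":[0,0,0],"angular":[0,0,0]},
  ],
  claw=0,
)

```text
time: 24.65
position: [0.3924, -0.2995, 0.0246]
tool_rot: [0.276, 3.129, 0.0]
ft_force: [0.4, -0.6, -0.2]
grip_width: 0.206
```

>>> servo_tool(
  series=[
    {"travel":[0,0,0],"angular":[0,0,0]},
    {"travel":[0,0,0],"angular":[0,0,0]},
    {"travel":[0,0,0],"angular":[0,0,0]},
    {"travel":[0,0,0],"angular":[0,0,0]},
  ],
)

```text
time: 25.05
position: [0.3924, -0.2995, 0.0245]
tool_rot: [-0.276, -3.129, -0.0]
ft_force: [-0.9, 0.2, 0.8]
grip_width: 0.134
```

```bash
python3 - <<'E'
from h import *
st()
E
```

```text
t 25.05 p [ 0.3924 -0.2995  0.0245] psi 2.9658 tilt [-0.      0.0001] F [-0.9   0.18  0.83] T [0.06 0.04 0.03] grip mm 11.7 q [-0.14  0.27  0.82  2.07 -0.25  0.9   2.21]
```

>>> servo_tool(
  series=[
    {"travel":[0,0,-0.02],"angular":[0,0,0]},
    {"travel":[0,0,-0.03],"angular":[0,0,0]},
    {"travel":[0,0,-0.022],"angular":[0,0,0]},
    {"travel":[0,0,0],"angular":[0,0,0]},
    {"travel":[0,0,0],"angular":[0,0,0]},
  ],
)

```text
time: 25.55
position: [0.3925, -0.2992, 0.0964]
tool_rot: [0.275, 3.129, 0.001]
ft_force: [-0.4, -0.0, -1.0]
grip_width: 0.137
```

```bash
python3 - <<'E'
from h import *
st(); plan(bayw(4,-.115,.093),PS)
E
```

```text
t 25.55 p [ 0.3925 -0.2992  0.0964] psi 2.9661 tilt [0.0007 0.0006] F [-0.38 -0.01 -0.99] T [-0.03  0.06 -0.01] grip mm 11.9 q [-0.21  0.13  0.87  2.02 -0.12  1.04  2.11]
from [ 0.3925 -0.2992  0.0964] n 8 tot tool turn [ 0.001  0.001 -0.124]
{"travel": [-0.0053, 0.0352, 0.0004], "angular": [0.0, 0.0, -0.015]}
{"travel": [-0.0057, 0.0351, 0.0005], "angular": [0.0, 0.0, -0.015]}
{"travel": [-0.0064, 0.0351, 0.0004], "angular": [0.0, 0.0, -0.015]}
{"travel": [-0.0068, 0.0349, 0.0005], "angular": [0.0, 0.0, -0.015]}
{"travel": [-0.0074, 0.0349, 0.0004], "angular": [0.0, 0.0, -0.015]}
{"travel": [-0.0078, 0.0347, 0.0005], "angular": [0.0, 0.0, -0.015]}
{"travel": [-0.0084, 0.0346, 0.0004], "angular": [0.0, 0.0, -0.015]}
{"travel": [-0.009, 0.0344, 0.0005], "angular": [0.0, 0.0, -0.015]}
```

>>> servo_tool(
  series=[
    {"travel":[-0.005,0.035,0],"angular":[0,0,-0.015]},
    {"travel":[-0.006,0.035,0],"angular":[0,0,-0.015]},
    {"travel":[-0.006,0.035,0.001],"angular":[0,0,-0.015]},
    {"travel":[-0.007,0.035,0.001],"angular":[0,0,-0.015]},
    {"travel":[-0.007,0.035,0.001],"angular":[0,0,-0.015]},
  ],
)

```text
time: 26.05
position: [0.4476, -0.1291, 0.092]
tool_rot: [-0.157, -3.135, -0.0]
ft_force: [0.1, 0.1, -0.9]
grip_width: 0.129
```

>>> servo_tool(
  series=[
    {"travel":[-0.008,0.035,0.001],"angular":[0,0,-0.015]},
    {"travel":[-0.008,0.035,0],"angular":[0,0,-0.015]},
    {"travel":[-0.009,0.034,0],"angular":[0,0,-0.015]},
    {"travel":[0,0,0],"angular":[0,0,0]},
    {"travel":[0,0,0],"angular":[0,0,0]},
  ],
)

```text
time: 26.55
position: [0.4813, -0.0288, 0.091]
tool_rot: [-0.084, -3.137, 0.002]
ft_force: [-0.8, -0.5, -0.3]
grip_width: 0.139
```

>>> servo_tool(
  series=[
    {"travel":[0,0,0],"angular":[0,0,0]},
    {"travel":[0,0,0],"angular":[0,0,0]},
  ],
)

```text
time: 26.75
position: [0.4817, -0.0307, 0.092]
tool_rot: [-0.091, -3.139, 0.001]
ft_force: [-0.3, -0.2, -0.4]
grip_width: 0.139
```

```bash
python3 - <<'E'
from h import *
rel(4); st()
pic('wrist','w15',(150,0,490,345),2)
E
```

```text
bay 4 dx -0.1164 dy -0.0016 z 0.0920 dpsi -0.0066 F local [-0.3 -0.3 -0.4] T [ 0.03  0.05 -0.01] g 12.1 t 26.8
t 26.75 p [ 0.4817 -0.0307  0.092 ] psi 3.0835 tilt [-0.001  -0.0003] F [-0.29 -0.24 -0.41] T [ 0.03  0.05 -0.01] grip mm 12.1 q [-0.57  0.09  0.61  2.04 -0.06  1.03  1.58]
```

View pics/w15.png

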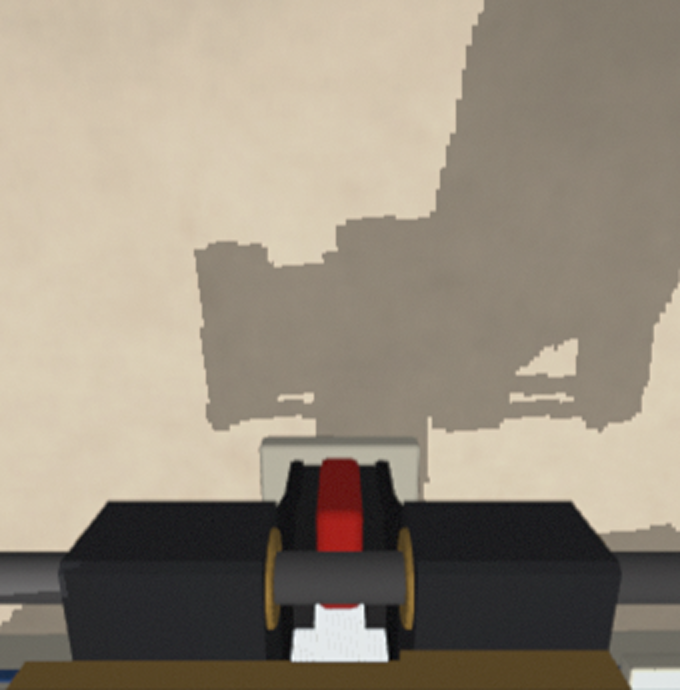

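>>> servo_tool(
  series=[
    {"travel":[-0.008,0.001,0],"angular":[0,0,-0.007]},
    {"travel":[-0.008,0,0],"angular":[0,0,0]},
    {"travel":[-0.008,0,0],"angular":[0,0,0]},
    {"travel":[-0.008,0,0],"angular":[0,0,0]},
    {"travel":[0,0,0],"angular":[0,0,0]},
  ],
)

```text
time: 27.3
position: [0.5151, -0.0301, 0.0922]
tool_rot: [-0.077, -3.14, 0.001]
ft_force: [0.1, 0.4, -1.9]
grip_width: 0.135
```

```bash
python3 - <<'E'
from h import *
rel(4)
E
```

```text
bay 4 dx -0.0830 dy 0.0007 z 0.0922 dpsi 0.0027 F local [ 0.   0.4 -1.9] T [0.01 0.18 0.02] g 11.7 t 27.3
```

>>> servo_tool(
  series=[
    {"travel":[-0.006,0,0],"angular":[0,0,0.001]},
    {"travel":[-0.008,0,0],"angular":[0,0,0]},
    {"travel":[-0.008,0,0],"angular":[0,0,0]},
    {"travel":[-0.008,0,0],"angular":[0,0,0]},
    {"travel":[0,0,0],"angular":[0,0,0]},
  ],
)

```text
time: 27.8
position: [0.5458, -0.0315, 0.0926]
tool_rot: [0.078, 3.139, -0.001]
ft_force: [0.7, -0.7, -1.4]
grip_width: 0.136
```

```bash
python3 - <<'E'
from h import *
rel(4)
E
```

```text
bay 4 dx -0.0523 dy 0.0009 z 0.0926 dpsi 0.0018 F local [ 0.7 -0.6 -1.4] T [ 0.02 -0.09  0.02] g 11.8 t 27.8
```

>>> servo_tool(
  series=[
    {"travel":[-0.008,0,0],"angular":[0,0,0]},
    {"travel":[-0.008,0,0],"angular":[0,0,0]},
    {"travel":[-0.006,0,0],"angular":[0,0,0]},
    {"travel":[-0.004,0,0],"angular":[0,0,0]},
    {"travel":[-0.001,0,0],"angular":[0,0,0]},
  ],
)

```text
time: 28.3
position: [0.571, -0.0327, 0.0923]
tool_rot: [-0.078, -3.139, -0.0]
ft_force: [-3.3, 1.4, 0.1]
grip_width: 0.137
```

>>> servo_tool(
  series=[
    {"travel":[-0.001,0,0],"angular":[0,0,0]},
    {"travel":[-0.001,0,0],"angular":[0,0,0]},
    {"travel":[-0.001,0,0],"angular":[0,0,0]},
    {"travel":[0,0,0],"angular":[0,0,0]},
  ],
)

```text
time: 28.7
position: [0.5711, -0.0326, 0.0921]
tool_rot: [-0.078, -3.134, -0.002]
ft_force: [-10.5, 0.9, 4.4]
grip_width: 0.132
```

```bash
python3 - <<'E'
from h import *
rel(4)
E
```

```text
bay 4 dx -0.0270 dy 0.0011 z 0.0921 dpsi 0.0016 F local [-10.5   0.3   4.4] T [ 0.26  1.94 -0.05] g 11.5 t 28.7
```

>>> servo_tool(
  series=[
    {"travel":[-0.001,0,0],"angular":[0,0,0]},
    {"travel":[0,0,0.001],"angular":[0,0,0]},
    {"travel":[0,0,0.001],"angular":[0,0,0]},
    {"travel":[0,0,0],"angular":[0,0,0]},
  ],
)

```text
time: 29.1
position: [0.5709, -0.0326, 0.0897]
tool_rot: [-0.078, -3.131, -0.002]
ft_force: [-12.2, 1.8, 5.9]
grip_width: 0.134
```

```bash
python3 - <<'E'
from h import *
rel(4)
E
```

```text
bay 4 dx -0.0271 dy 0.0011 z 0.0897 dpsi 0.0017 F local [-12.3   1.1   5.9] T [0.27 2.35 0.02] g 11.7 t 29.1
```

>>> servo_tool(
  series=[
    {"travel":[0,0,0],"angular":[0,0,0]},
    {"travel":[0,0,0],"angular":[0,0,0]},
    {"travel":[0,0,0],"angular":[0,0,0]},
    {"travel":[0,0,0],"angular":[0,0,0]},
    {"travel":[0,0,-0.01],"angular":[0,0,0]},
  ],
  claw=0.035,
)

```text
time: 29.6
position: [0.5745, -0.033, 0.0998]
tool_rot: [-0.078, -3.139, 0.001]
ft_force: [0.3, 0.5, -0.5]
grip_width: 0.389
```

>>> servo_tool(
  series=[
    {"travel":[0,0,-0.03],"angular":[0,0,0]},
    {"travel":[0,0,-0.03],"angular":[0,0,0]},
    {"travel":[0.03,0,-0.02],"angular":[0,0,0]},
    {"travel":[0.03,0,-0.03],"angular":[0,0,0]},
    {"travel":[0.02,0,-0.03],"angular":[0,0,0]},
  ],
)

```text
time: 30.1
position: [0.4938, -0.0295, 0.242]
tool_rot: [-0.079, -3.14, -0.001]
ft_force: [-0.2, 0.4, 0.6]
grip_width: 0.404
```

>>> servo_tool(
  series=[
    {"travel":[0.02,0,-0.03],"angular":[0,0,0]},
    {"travel":[0.0,0,-0.02],"angular":[0,0,0]},
    {"travel":[0,0,0],"angular":[0,0,0]},
  ],
)

```text
time: 30.4
position: [0.4769, -0.0283, 0.2946]
tool_rot: [0.078, 3.133, 0.004]
ft_force: [0.0, 0.2, -0.3]
grip_width: 0.403
```

```bash
python3 - <<'E'
from h import *
st(); pic('top','t16',(180,130,440,260),3); pic('scene','s16',(280,110,440,250),5); pic('wrist','w16')
E
```

```text
t 30.4 p [ 0.4769 -0.0283  0.2946] psi 3.0916 tilt [0.0075 0.0024] F [ 0.02  0.17 -0.29] T [-0.   -0.03  0.03] grip mm 35.0 q [-0.62 -0.12  0.58  1.79  0.06  1.44  1.47]
```

View pics/t16.png

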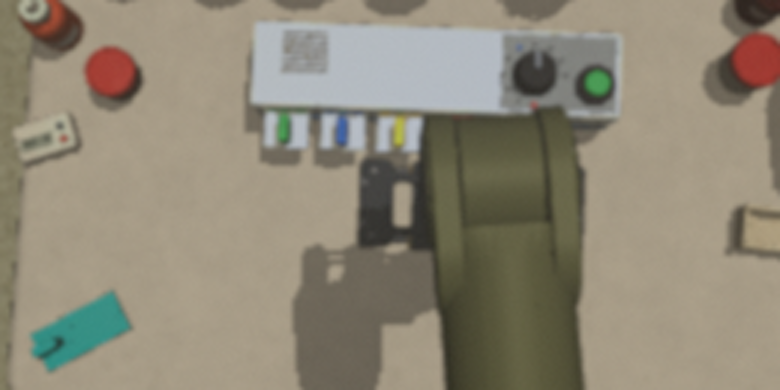

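View pics/s16.png

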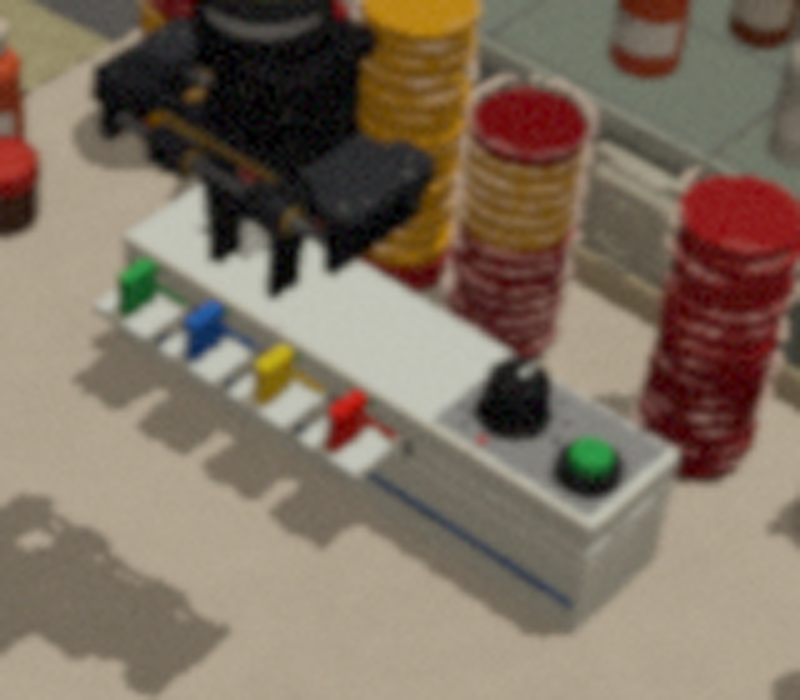

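View pics/w16.png

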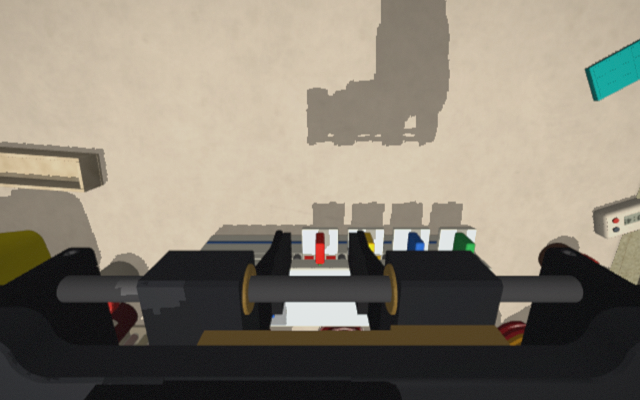

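```bash
python3 - <<'E'
from h import *
S=json.load(open('raw_scene0.json'));T=json.load(open('raw_top0.json'))
for n,px in (('A base front (scene)',(422,203)),('B',(383,180)),('C',(361,165))):
    print(n,back(S,px,0).round(3))
for z in (.12,.18,.25):
    print(z,'A',back(T,(377,97),z).round(3),'B',back(T,(323,97),z).round(3),'C',back(T,(289,92),z).round(3))
# stacks top centre in scene
for z in (.12,.15,.18,.22): print(z,'A',back(S,(428,156),z).round(3),'B',back(S,(386,133),z).round(3))
print(pose2(SP,[[.0465,-.1765,.127],[.038,-.244,.12]]))
E
python3 - <<'E'
import cv2
a=cv2.imread('raw_top0.png')[70:150,200:400]
cv2.imwrite('pics/st.png',cv2.resize(a,None,fx=4,fy=4,interpolation=cv2.INTER_CUBIC))
a=cv2.imread('raw_scene0.png')[80:220,290:450]
cv2.imwrite('pics/st2.png',cv2.resize(a,None,fx=4,fy=4,interpolation=cv2.INTER_CUBIC))
E
```

```text
A base front (scene) [ 0.786 -0.199  0.   ]
B [ 0.794 -0.028  0.   ]
C [0.808 0.083 0.   ]
0.12 A [ 0.826 -0.185  0.12 ] B [ 0.829 -0.007  0.12 ] C [0.847 0.105 0.12 ]
0.18 A [ 0.806 -0.175  0.18 ] B [ 0.808 -0.005  0.18 ] C [0.826 0.101 0.18 ]
0.25 A [ 0.783 -0.162  0.25 ] B [ 0.785 -0.003  0.25 ] C [0.801 0.097 0.25 ]
0.12 A [ 0.882 -0.141  0.12 ] B [0.895 0.044 0.12 ]
0.15 A [ 0.847 -0.156  0.15 ] B [0.859 0.024 0.15 ]
0.18 A [ 0.812 -0.171  0.18 ] B [0.824 0.004 0.18 ]
0.22 A [ 0.765 -0.191  0.22 ] B [ 0.776 -0.023  0.22 ]
[[ 0.64025262 -0.11785968  0.127     ]
 [ 0.62828917 -0.18483263  0.12      ]]
```

View pics/st.png

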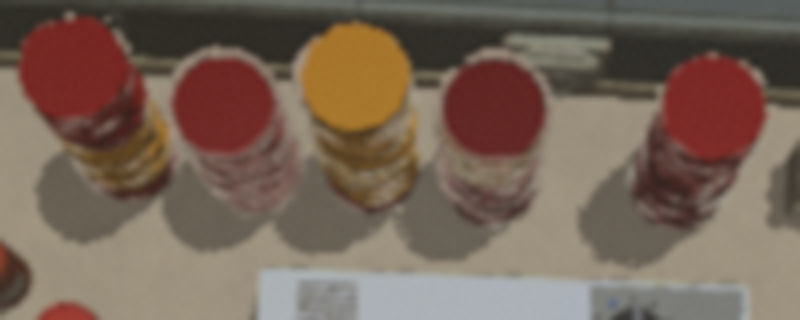

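View pics/st2.png

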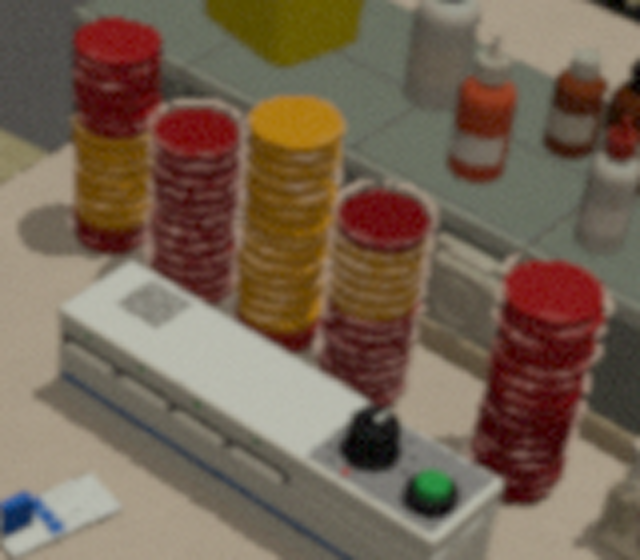

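```bash
python3 - <<'E'
from h import *
st(); plan([.640,-.118,.20],np.pi-.70)
E
```

```text
t 30.55 p [ 0.4752 -0.0281  0.29  ] psi 3.0916 tilt [-0.0006 -0.0001] F [-0.24 -0.38  0.74] T [-0.01  0.04 -0.03] grip mm 35.0 q [-0.62 -0.11  0.58  1.79  0.06  1.44  1.47]
from [ 0.4752 -0.0281  0.29  ] n 6 tot tool turn [-0.    -0.001  0.65 ]
{"travel": [-0.0282, -0.0136, 0.015], "angular": [-0.0, -0.0, 0.108]}
{"travel": [-0.0295, -0.0105, 0.015], "angular": [-0.0, -0.0, 0.108]}
{"travel": [-0.0304, -0.0072, 0.0149], "angular": [-0.0, -0.0, 0.108]}
{"travel": [-0.0311, -0.0039, 0.015], "angular": [-0.0, -0.0, 0.108]}
{"travel": [-0.0312, -0.0005, 0.015], "angular": [-0.0, -0.0, 0.108]}
{"travel": [-0.0312, 0.0028, 0.015], "angular": [-0.0, -0.0, 0.108]}
```

>>> servo_tool(
  series=[
    {"travel":[-0.028,-0.014,0.015],"angular":[0,0,0.108]},
    {"travel":[-0.029,-0.011,0.015],"angular":[0,0,0.108]},
    {"travel":[-0.03,-0.007,0.015],"angular":[0,0,0.108]},
    {"travel":[-0.031,-0.004,0.015],"angular":[0,0,0.108]},
    {"travel":[-0.031,0,0.015],"angular":[0,0,0.108]},
  ],
  claw=0.06,
)

```text
time: 31.05
position: [0.6119, -0.1036, 0.2129]
tool_rot: [-0.919, -3.001, 0.003]
ft_force: [-0.4, 0.6, 0.4]
grip_width: 0.678
```

>>> servo_tool(
  series=[
    {"travel":[-0.031,0.003,0.015],"angular":[0,0,0.11]},
    {"travel":[0,0,0],"angular":[0,0,0]},
    {"travel":[0,0,0],"angular":[0,0,0]},
    {"travel":[0,0,0],"angular":[0,0,0]},
  ],
)

```text
time: 31.45
position: [0.6383, -0.1174, 0.2004]
tool_rot: [-1.075, -2.951, -0.0]
ft_force: [-0.1, 1.0, -0.7]
grip_width: 0.69
```

```bash
cat >> h.py <<'E'
th=np.linspace(0,2*np.pi,40,endpoint=False)
def circ(x,y,r,z): return np.c_[x+r*np.cos(th),y+r*np.sin(th),z+0*th]
E
python3 - <<'E'
from h import *
st(); pic('wrist','w17')
overlay('w17',[(SP,circ(.0465,-.1765,.021,.139)),(SP,circ(.0465,-.1765,.025,.112)),(SP,circ(.038,-.244,.014,.12)),(SP,SC)],'o17')
plan([.640,-.118,.127],np.pi-.70)
E
```

```text
t 31.45 p [ 0.6383 -0.1174  0.2004] psi 2.4426 tilt [-0.0008  0.0004] F [-0.12  0.96 -0.72] T [-0.01  0.1   0.01] grip mm 60.1 q [-0.42  0.4   0.74  1.52 -0.27  1.33  1.21]
from [ 0.6386 -0.1172  0.2011] n 2 tot tool turn [ 0.001 -0.     0.001]
{"travel": [-0.0008, 0.0001, 0.0371], "angular": [0.0, -0.0, 0.001]}
{"travel": [-0.0008, 0.0001, 0.037], "angular": [0.0, -0.0, 0.001]}
```

View pics/o17.png

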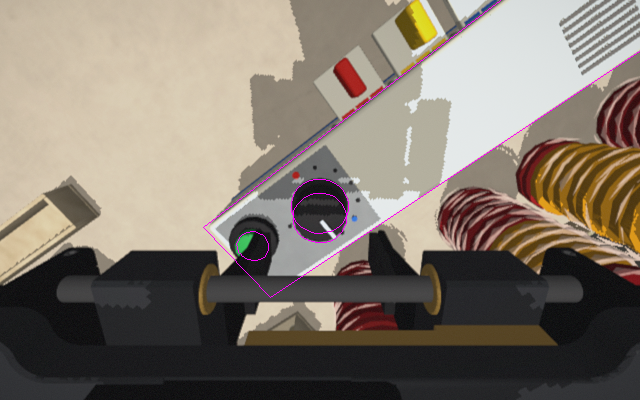

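```bash
python3 - <<'E'
from h import *
dots=[(SP,circ(.0465-.034*np.cos(k*np.pi/6),-.1765+.034*np.sin(k*np.pi/6),.002,.105)) for k in range(10)]
overlay('w17',dots+[(SP,circ(.0465,-.1765,.021,.139))],'o17b',(225,140,385,260),5)
E
```

```text
(no output)
```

View pics/o17b.png

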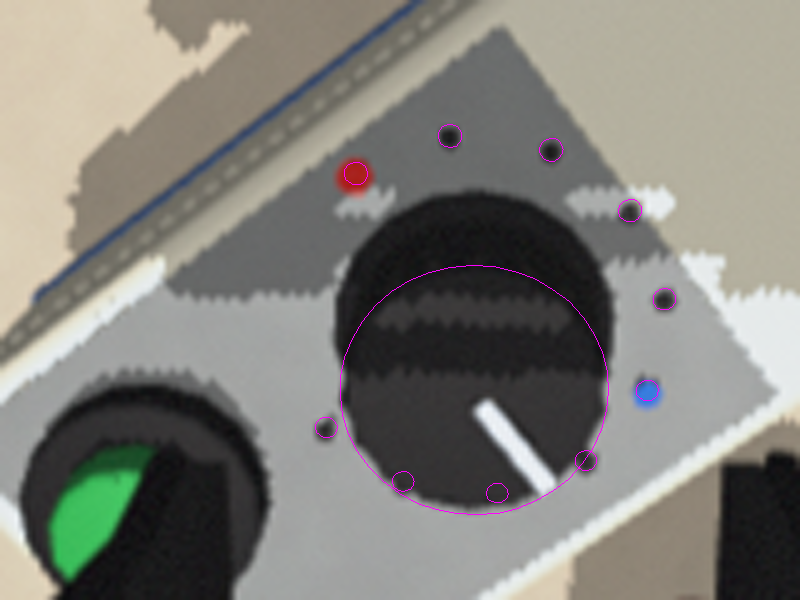

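```bash
python3 - <<'E'
from h import *
cal=json.load(open('raw_w17.json'))
def loc(u,v,z):
    w=back(cal,((u+.5)/5-.5+225,(v+.5)/5-.5+140),z); d=w-[SP[0],SP[1],0]; c,s=np.cos(SP[2]),np.sin(SP[2])
    return np.array([c*d[0]+s*d[1],-s*d[0]+c*d[1]])
a,b=loc(481,405,.139),loc(549,487,.139); d=b-a
print(a,b,'count by direction',np.degrees(np.arctan2(d[1],-d[0]))%360/30, 'by centre',np.degrees(np.arctan2((b-[.0465,-.1765])[1],-(b-[.0465,-.1765])[0]))%360/30)
E
```

```text
[ 0.04877733 -0.17680577] [ 0.06662591 -0.17666079] count by direction 5.984487400265073 by centre 6.015257882610652
```

>>> servo_tool(
  series=[
    {"travel":[-0.002,0,0.02],"angular":[0,0,0]},
    {"travel":[0,0,0.02],"angular":[0,0,0]},
    {"travel":[0,0,0.01],"angular":[0,0,0]},
    {"travel":[0,0,0],"angular":[0,0,0]},
    {"travel":[0,0,0],"angular":[0,0,0]},
  ],
  claw=0.053,
)

```text
time: 32.0
position: [0.6408, -0.1186, 0.1517]
tool_rot: [1.076, 2.95, 0.001]
ft_force: [0.3, -0.4, 0.4]
grip_width: 0.609
```

```bash
python3 - <<'E'
from h import *
st(); pic('wrist','w18')
overlay('w18',[(SP,circ(.0465,-.1765,.021,.139)),(SP,circ(.0465,-.1765,.025,.112)),(SP,circ(.038,-.244,.014,.12)),(SP,SC)],'o18',(170,120,470,340),2.6)
plan([.6403,-.1179,.127],np.pi-.70)
E
```

```text
t 32.0 p [ 0.6408 -0.1186  0.1517] psi 2.4424 tilt [0.0015 0.0005] F [ 0.3  -0.44  0.42] T [-0.08 -0.01  0.01] grip mm 53.0 q [-0.41  0.44  0.72  1.57 -0.3   1.24  1.24]
from [ 0.6411 -0.1189  0.152 ] n 1 tot tool turn [0.002 0.001 0.001]
{"travel": [0.0012, 0.0002, 0.025], "angular": [0.002, 0.001, 0.001]}
```

View pics/o18.png

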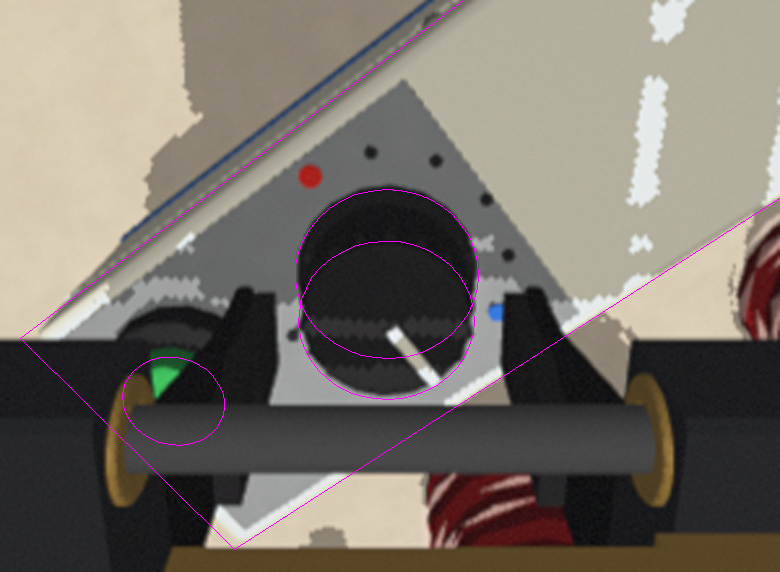

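Centred around the knob. Descend and grip.

>>> servo_tool(
  series=[
    {"travel":[0,0,0.01],"angular":[0,0,0]},
    {"travel":[0,0,0.008],"angular":[0,0,0]},
    {"travel":[0,0,0.006],"angular":[0,0,0]},
    {"travel":[0,0,0],"angular":[0,0,0]},
    {"travel":[0,0,0],"angular":[0,0,0]},
  ],
)

```text
time: 32.55
position: [0.6404, -0.1189, 0.1263]
tool_rot: [-1.077, -2.951, 0.0]
ft_force: [0.0, -0.2, -0.6]
grip_width: 0.613
```

```bash
python3 - <<'E'
from h import *
st()
E
```

```text
t 32.55 p [ 0.6404 -0.1189  0.1263] psi 2.4418 tilt [-0.0005 -0.0001] F [ 0.03 -0.24 -0.56] T [-0.09 -0.01  0.04] grip mm 53.4 q [-0.4   0.46  0.71  1.6  -0.32  1.2   1.25]
```

>>> servo_tool(
  series=[
    {"travel":[0,0,0],"angular":[0,0,0]},
    {"travel":[0,0,0],"angular":[0,0,0]},
    {"travel":[0,0,0],"angular":[0,0,0]},
    {"travel":[0,0,0],"angular":[0,0,0]},
    {"travel":[0,0,0],"angular":[0,0,0]},
  ],
  claw=0,
  squeeze=40,
)

```text
time: 33.05
position: [0.6405, -0.1192, 0.1269]
tool_rot: [1.077, 2.951, -0.0]
ft_force: [-1.7, -0.8, 1.7]
grip_width: 0.466
```

```bash
python3 - <<'E'
from h import *
st()
E
```

```text
t 33.05 p [ 0.6405 -0.1192  0.1269] psi 2.4416 tilt [ 0.0003 -0.0002] F [-1.67 -0.82  1.65] T [-0.2   0.14  0.03] grip mm 40.6 q [-0.4   0.46  0.71  1.6  -0.32  1.2   1.25]
```

>>> servo_tool(
  series=[
    {"travel":[0,0,0],"angular":[0,0,-0.105]},
    {"travel":[0,0,0],"angular":[0,0,-0.105]},
    {"travel":[0,0,0],"angular":[0,0,-0.105]},
    {"travel":[0,0,0],"angular":[0,0,-0.105]},
    {"travel":[0,0,0],"angular":[0,0,-0.105]},
  ],
)

```text
time: 33.55
position: [0.6407, -0.1189, 0.1269]
tool_rot: [0.267, 3.13, 0.0]
ft_force: [-0.5, 0.2, 1.6]
grip_width: 0.462
```

```bash
python3 - <<'E'
from h import *
st()
E
```

```text
t 33.55 p [ 0.6407 -0.1189  0.1269] psi 2.9712 tilt [0.0006 0.0002] F [-0.47  0.19  1.62] T [-0.07  0.13 -0.08] grip mm 40.2 q [-0.33  0.44  0.61  1.6  -0.27  1.19  1.74]
```

>>> servo_tool(
  series=[
    {"travel":[0,0,0],"angular":[0,0,-0.105]},
    {"travel":[0,0,0],"angular":[0,0,-0.105]},
    {"travel":[0,0,0],"angular":[0,0,-0.105]},
    {"travel":[0,0,0],"angular":[0,0,-0.105]},
    {"travel":[0,0,0],"angular":[0,0,-0.105]},
  ],
)

```text
time: 34.05
position: [0.6407, -0.1184, 0.1269]
tool_rot: [-0.554, 3.092, 0.001]
ft_force: [-0.2, -0.3, 1.4]
grip_width: 0.469
```

>>> servo_tool(
  series=[
    {"travel":[0,0,0],"angular":[0,0,0]},
    {"travel":[0,0,0],"angular":[0,0,0]},
    {"travel":[0,0,0],"angular":[0,0,0]},
  ],
)

```text
time: 34.35
position: [0.6407, -0.1185, 0.1269]
tool_rot: [-0.545, 3.094, 0.001]
ft_force: [-2.4, 1.8, 3.4]
grip_width: 0.468
```

```bash
python3 - <<'E'
from h import *
st(); pic('top','t19',(310,120,410,185),7); pic('wrist','w19')
E
```

```text
t 34.35 p [ 0.6407 -0.1185  0.1269] psi -2.7929 tilt [0.0003 0.0006] F [-2.38  1.79  3.41] T [0.38 0.35 0.02] grip mm 40.7 q [-0.26  0.42  0.51  1.59 -0.22  1.18  2.22]
```

View pics/w19.png

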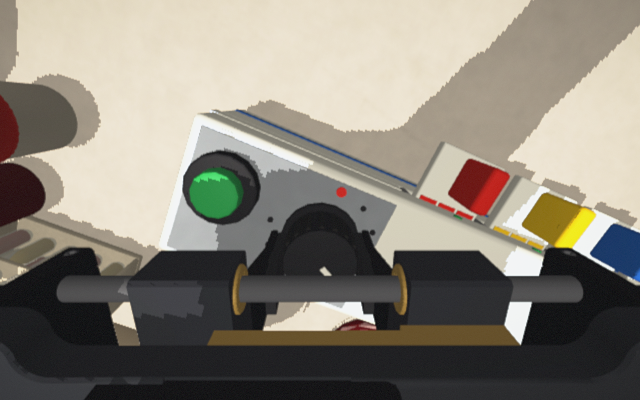

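>>> servo_tool(
  series=[
    {"travel":[0,0,0],"angular":[0,0,0]},
    {"travel":[0,0,0],"angular":[0,0,0]},
    {"travel":[0,0,0],"angular":[0,0,0]},
    {"travel":[0,0,-0.01],"angular":[0,0,0]},
    {"travel":[0,0,-0.02],"angular":[0,0,0]},
  ],
  claw=0.053,
)

```text
time: 34.95
position: [0.6394, -0.1187, 0.1555]
tool_rot: [0.546, -3.09, -0.001]
ft_force: [0.3, 0.8, 0.9]
grip_width: 0.608
```

>>> servo_tool(
  series=[
    {"travel":[0,0,-0.03],"angular":[0,0,0]},
    {"travel":[0,0,-0.02],"angular":[0,0,0]},
    {"travel":[0,0,0],"angular":[0,0,0]},
    {"travel":[0,0,0],"angular":[0,0,0]},
  ],
)

```text
time: 35.35
position: [0.6407, -0.119, 0.2071]
tool_rot: [-0.547, 3.093, -0.0]
ft_force: [-0.9, 0.4, -0.4]
grip_width: 0.61
```

```bash
python3 - <<'E'
from h import *
st(); pic('wrist','w20')
dots=[(SP,circ(.0465-.034*np.cos(k*np.pi/6),-.1765+.034*np.sin(k*np.pi/6),.002,.105)) for k in range(10)]
overlay('w20',dots+[(SP,circ(.0465,-.1765,.021,.139)),(SP,circ(.038,-.244,.014,.12))],'o20',(160,80,480,300),2.5)
E
```

```text
t 35.35 p [ 0.6407 -0.119   0.2071] psi -2.7916 tilt [0.0011 0.0001] F [-0.94  0.39 -0.41] T [0.03 0.03 0.05] grip mm 53.0 q [-0.27  0.36  0.53  1.5  -0.19  1.33  2.2 ]
```

View pics/o20.png

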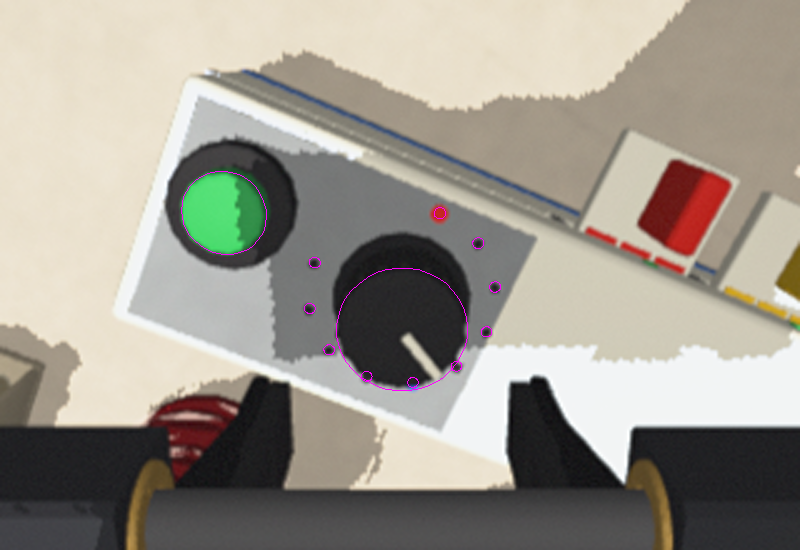

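```bash
python3 - <<'E'
from h import *
cal=json.load(open('raw_w20.json'))
def loc(u,v,z):
    w=back(cal,((u+.5)/2.5-.5+160,(v+.5)/2.5-.5+80),z); d=w-[SP[0],SP[1],0]; c,s=np.cos(SP[2]),np.sin(SP[2])
    return np.array([c*d[0]+s*d[1],-s*d[0]+c*d[1]])
a,b=loc(404,336,.139),loc(437,377,.139); d=b-a
c=np.array([.0465,-.1765])
print(a,b,np.degrees(np.arctan2(d[1],-d[0]))%360/30,np.degrees(np.arctan2((b-c)[1],-(b-c)[0]))%360/30)
print(loc(224,213,.12))
t=pose2(SP,[[.038,-.244,.2]])[0];print(t)
plan([t[0],t[1],.20],np.pi-.05)
E
```

```text
[ 0.04788627 -0.17506693] [ 0.05688195 -0.15950511] 4.001017565205855 4.0473397634787505
[ 0.03785939 -0.24397662]
[ 0.62828917 -0.18483263  0.2       ]
from [ 0.6402 -0.1188  0.206 ] n 3 tot tool turn [ 0.    -0.001  0.4  ]
{"travel": [0.0113, -0.0193, 0.002], "angular": [0.0, -0.0, 0.133]}
{"travel": [0.0086, -0.0207, 0.002], "angular": [0.0, -0.0, 0.133]}
{"travel": [0.0058, -0.0216, 0.002], "angular": [0.0, -0.0, 0.133]}
```

>>> servo_tool(
  series=[
    {"travel":[0.011,-0.019,0.002],"angular":[0,0,0.133]},
    {"travel":[0.009,-0.021,0.002],"angular":[0,0,0.133]},
    {"travel":[0.006,-0.022,0.002],"angular":[0,0,0.133]},
    {"travel":[0,0,0],"angular":[0,0,0]},
    {"travel":[0,0,0],"angular":[0,0,0]},
  ],
  claw=0,
  squeeze=20,
)

```text
time: 35.9
position: [0.6277, -0.1851, 0.1993]
tool_rot: [-0.075, -3.139, -0.001]
ft_force: [0.9, 0.7, -0.1]
grip_width: 0.24
```

>>> servo_tool(
  series=[
    {"travel":[0,0,0.02],"angular":[0,0,0]},
    {"travel":[0,0,0.02],"angular":[0,0,0]},
    {"travel":[0,0,0],"angular":[0,0,0]},
    {"travel":[0,0,0],"angular":[0,0,0]},
    {"travel":[0,0,0],"angular":[0,0,0]},
  ],
)

```text
time: 36.4
position: [0.6291, -0.1848, 0.1616]
tool_rot: [0.074, 3.139, 0.0]
ft_force: [0.0, 0.5, 0.5]
grip_width: 0.002
```

```bash
python3 - <<'E'
from h import *
st(); t=pose2(SP,[[.038,-.244,.2]])[0]; plan([t[0],t[1],.137],np.pi-.05); pic('wrist','w21'); pic('scene','s21',(340,130,440,240),6)
E
```

```text
t 36.4 p [ 0.6291 -0.1848  0.1616] psi 3.0943 tilt [0.0016 0.    ] F [0.04 0.48 0.48] T [ 0.03  0.04 -0.01] grip mm 0.1 q [-0.22  0.42  0.61  1.55 -0.25  1.25  1.95]
from [ 0.6291 -0.1848  0.1616] n 1 tot tool turn [0.    0.002 0.003]
{"travel": [0.0009, -0.0, 0.0246], "angular": [0.0, 0.002, 0.003]}
```

View pics/w21.png

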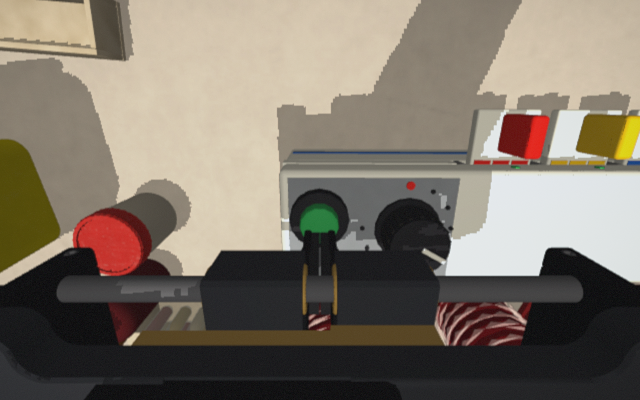

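View pics/s21.png

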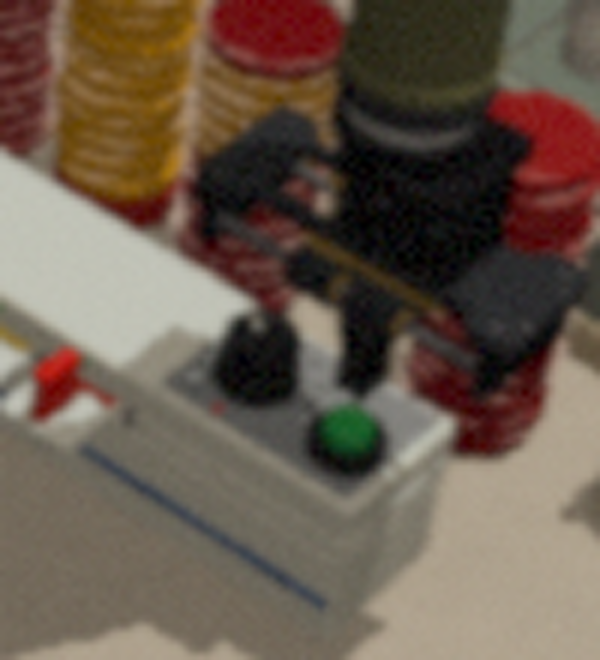

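>>> servo_tool(
  series=[
    {"travel":[0.001,0,0.01],"angular":[0,0,0]},
    {"travel":[0,0,0.01],"angular":[0,0,0]},
    {"travel":[0,0,0.005],"angular":[0,0,0]},
    {"travel":[0,0,0],"angular":[0,0,0]},
    {"travel":[0,0,0],"angular":[0,0,0]},
  ],
)

```text
time: 37.0
position: [0.627, -0.1852, 0.1356]
tool_rot: [-0.077, -3.14, -0.001]
ft_force: [-2.3, 0.0, 2.9]
grip_width: 0.009
```

>>> servo_tool(
  series=[
    {"travel":[0,0,0.002],"angular":[0,0,0]},
    {"travel":[0,0,0.002],"angular":[0,0,0]},
    {"travel":[0,0,0],"angular":[0,0,0]},
  ],
)

```text
time: 37.3
position: [0.6272, -0.1852, 0.1325]
tool_rot: [-0.077, -3.141, -0.001]
ft_force: [-4.4, 1.4, 7.9]
grip_width: 0.007
```

>>> servo_tool(
  series=[
    {"travel":[0,0,0.002],"angular":[0,0,0]},
    {"travel":[0,0,0.001],"angular":[0,0,0]},
    {"travel":[0,0,0],"angular":[0,0,0]},
  ],
)

```text
time: 37.6
position: [0.6272, -0.1854, 0.1322]
tool_rot: [0.077, 3.14, 0.003]
ft_force: [-8.2, 2.8, 21.2]
grip_width: 0.009
```

```bash
python3 - <<'E'
from h import *
st(); pic('wrist','w22',(220,150,420,300),4); pic('scene','s22',(370,170,430,230),10)
obs=[]
for n,box in (('w19',(180,150,270,230)),('w20',(220,140,280,190)),('top0',(370,150,390,168)),('scene0',(385,190,410,212)),('s16',(385,190,410,212))):
    im=cv2.imread(f'raw_{n}.png'); b=im[box[1]:box[3],box[0]:box[2]].astype(float)
    m=(b[...,1]>b[...,2]*1.4)&(b[...,1]>b[...,0]*1.25)&(b[...,1]>55)
    ys,xs=np.nonzero(m); u=np.array([(xs.min()+xs.max())/2+box[0],(ys.min()+ys.max())/2+box[1]]); print(n,u,len(xs),xs.max()-xs.min()+1,ys.max()-ys.min()+1)
    obs.append((json.load(open(f'raw_{n}.json')),u))
f=lambda X:np.concatenate([(proj(c,[X])[0]-u)/(1 if i<2 else 1) for i,(c,u) in enumerate(obs)])
r=least_squares(f,[.628,-.185,.12]);print(r.x,f(r.x).round(1))
E
```

```text
t 37.6 p [ 0.6272 -0.1854  0.1322] psi 3.0927 tilt [0.0009 0.0016] F [-8.18  2.79 21.19] T [ 0.79  2.07 -0.02] grip mm 0.8 q [-0.21  0.44  0.6   1.58 -0.26  1.2   1.96]
w19 [216.  192.5] 2177 55 52
w20 [249.5 164. ] 1003 36 35
top0 [379. 157.] 64 9 9
scene0 [397.5 200.5] 60 10 8
s16 [397.5 201. ] 61 10 9
[ 0.6269526  -0.1845704   0.12100933] [-0.1 -0.   0.2 -0.1 -0.5 -0.2  0.3  0.2  0.3 -0.3]
```

View pics/w22.png

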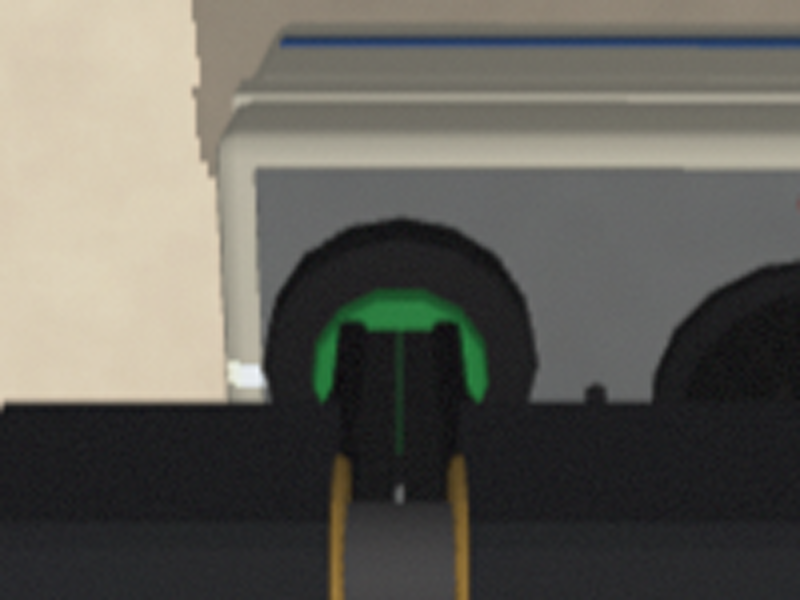

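View pics/s22.png

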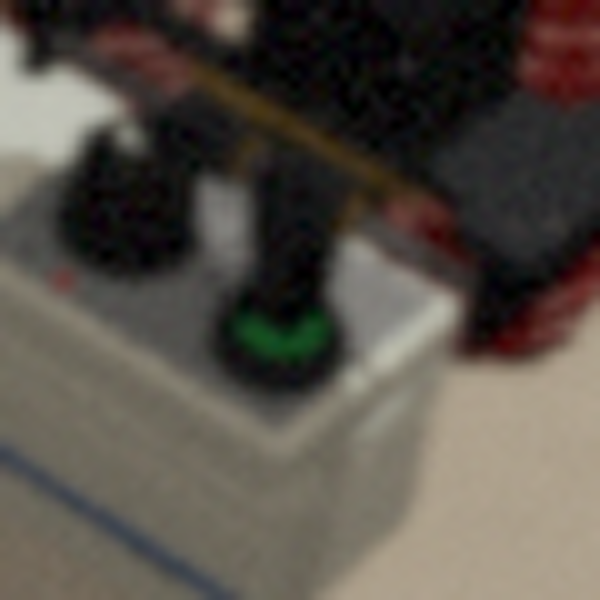

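```bash
python3 - <<'E'
from h import *
cal=json.load(open('raw_w22.json'))
for z in (.112,.115,.118,.121,.127):
    q=proj(cal,circ(0,0,.014,z)+[.6275,-.1848,0]); print(z,q[:,0].min().round(1),q[:,0].max().round(1),(q[:,0].max()-q[:,0].min()).round(1),q[:,1].min().round(1))
a=[.6275,-.1848,0]
overlay('w22',[(a,circ(0,0,.014,.115)),(a,circ(0,0,.014,.121))],'o22',(270,190,370,290),7)
E
```

```text
0.112 297.2 340.5 43.3 219.2
0.115 296.9 340.8 44.0 221.0
0.118 296.5 341.2 44.7 222.9
0.121 296.2 341.5 45.4 224.9
0.127 295.4 342.2 46.9 229.0
```

View pics/o22.png

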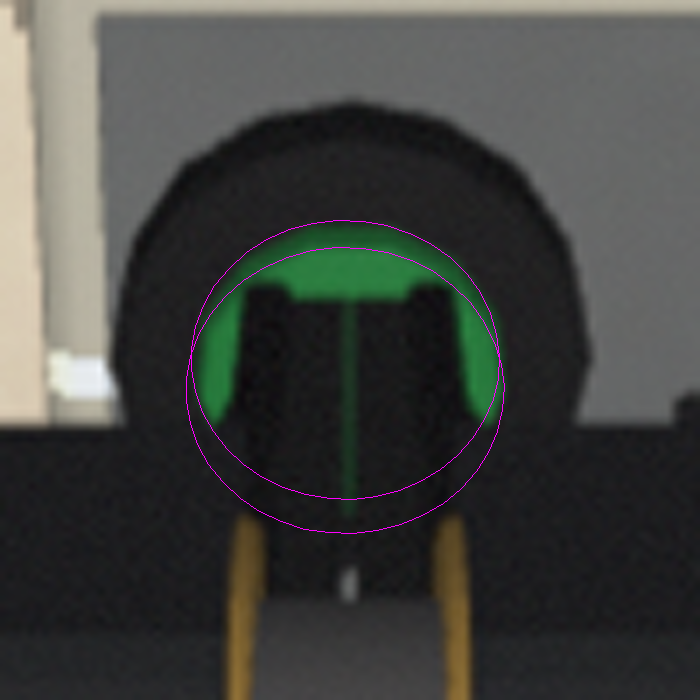

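>>> servo_tool(
  series=[
    {"travel":[0,0,0],"angular":[0,0,0]},
    {"travel":[0,0,0],"angular":[0,0,0]},
    {"travel":[0,0,0],"angular":[0,0,0]},
    {"travel":[0,0,-0.005],"angular":[0,0,0]},
    {"travel":[0,0,-0.015],"angular":[0,0,0]},
  ],
)

```text
time: 38.2
position: [0.6267, -0.185, 0.1478]
tool_rot: [-0.077, -3.139, -0.0]
ft_force: [0.9, 0.1, 0.1]
grip_width: 0.008
```

>>> servo_tool(
  series=[
    {"travel":[0,0,-0.03],"angular":[0,0,0]},
    {"travel":[0,0,-0.03],"angular":[0,0,0]},
    {"travel":[0,0,-0.03],"angular":[0,0,0]},
    {"travel":[0.03,0,-0.03],"angular":[0,0,0]},
    {"travel":[0.04,0,-0.02],"angular":[0,0,0]},
  ],
)

```text
time: 38.7
position: [0.5585, -0.182, 0.2904]
tool_rot: [0.075, 3.138, -0.004]
ft_force: [0.2, 0.6, 1.4]
grip_width: 0.004
```

>>> servo_tool(
  series=[
    {"travel":[0.04,-0.03,0],"angular":[0,0,0]},
    {"travel":[0.03,-0.04,0],"angular":[0,0,0]},
    {"travel":[0,-0.04,0],"angular":[0,0,0]},
    {"travel":[0,-0.04,0],"angular":[0,0,0]},
    {"travel":[0,0,0],"angular":[0,0,0]},
  ],
)

```text
time: 39.2
position: [0.4774, -0.3349, 0.2892]
tool_rot: [0.091, 3.14, -0.007]
ft_force: [-1.3, -0.1, -0.1]
grip_width: 0.003
```

```bash
python3 - <<'E'
from h import *
st(); pic('top','t23',(250,130,410,220),5); pic('scene','s23',(280,130,430,240),5.3); pic('wrist','w23')
E
```

```text
t 39.2 p [ 0.4774 -0.3349  0.2892] psi 3.0834 tilt [ 0.     -0.0047] F [-1.32 -0.09 -0.11] T [-0.06  0.05  0.03] grip mm 0.3 q [-0.11  0.18  0.78  1.56 -0.13  1.44  2.19]
```

View pics/t23.png

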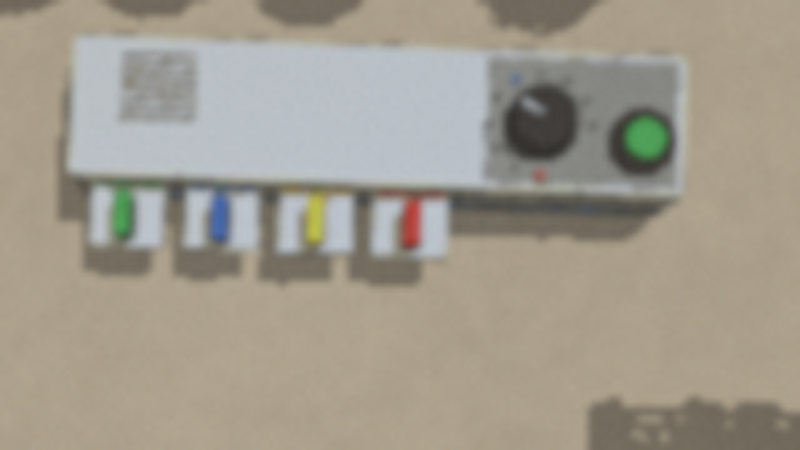

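View pics/s23.png

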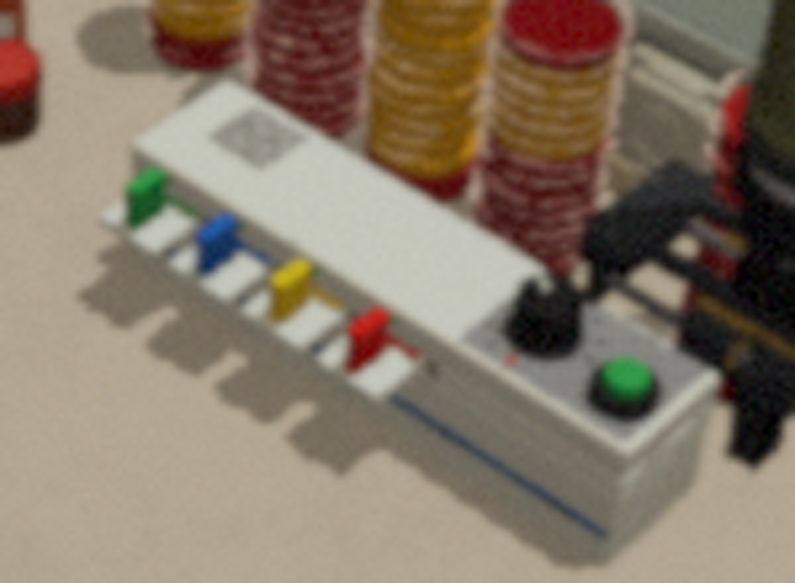

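```bash
python3 - <<'E'
from h import *
it=[]
for i in (1,2,3,4):
    w=bayw(i,-.024,0); q=[w[0],w[1],SP[2]]; it+=[(q,CS+[0,0,.065]),(q,FN+[0,0,.065])]
overlay('t23',it+[(SP,SC)],'o23',(255,150,355,190),8)
overlay('s23',it+[(SP,SC)],'o23s',(290,150,370,215),9)
overlay('w23',it,'o23w')
E
```

```text
(no output)
```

View pics/o23.png

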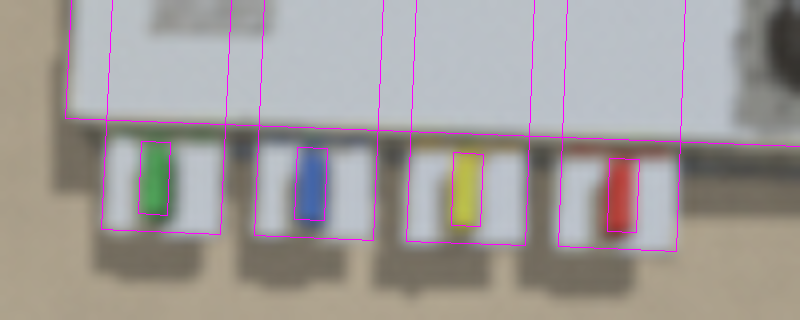

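View pics/o23s.png

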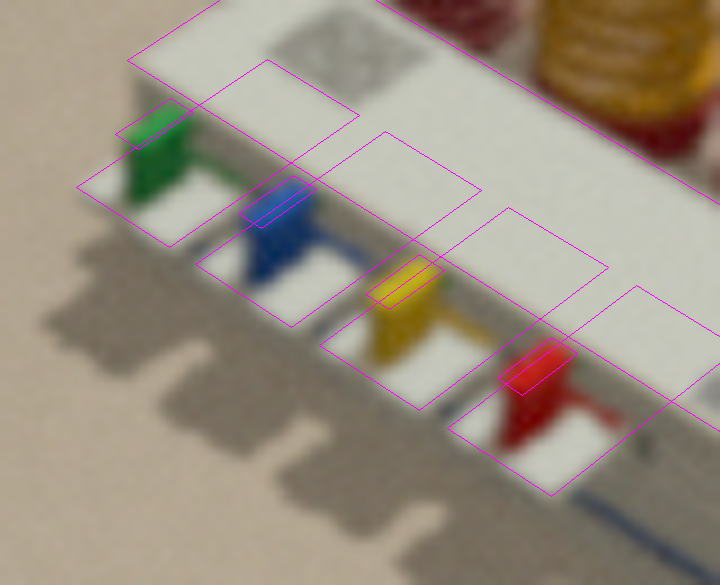

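View pics/o23w.png

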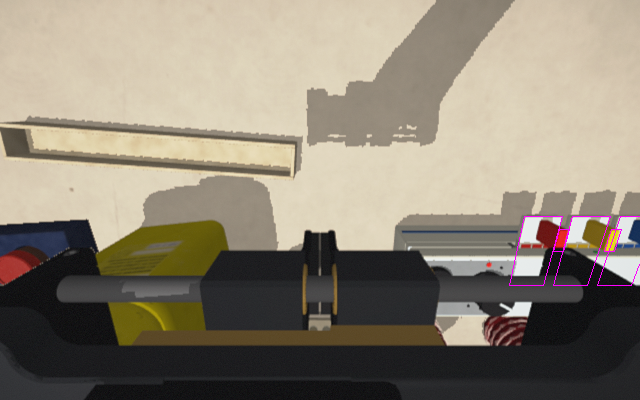

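```bash
python3 - <<'E'
from bench import ctrl
print(ctrl.close_job())
E
```

```text
the job is handed in; nothing more can be done
None
```

I loaded all four cassettes, set the count dial to 4, pressed and released the start button, and handed the job in at about 39 s of the 210 s allowed.

- **Cassettes:** green, blue, yellow and red went into bays 1, 2, 3 and 4. I pushed each one until it met the solid stop at 10 to 15 N. The final top and scene pictures show all four level and on their computed fully-home positions within about 1 mm, which is as fine as I could measure.
- **Dial:** it showed 6 at the start. I turned it two clicks counterclockwise before pressing the button, and the wrist picture then read 4.00.
- **Start button:** I pressed it to its hard stop at about 21 N, held it for more than 0.3 s and let go. It looks back at rest in the last pictures. One reading disagreed: contact came about 6 mm higher than the button height I had measured from the pictures. A picture taken during the press showed the green face about 5 mm down, so I count it as pressed.
- **Surroundings:** I saw no slipped grip and no cassette knocked aside. The jars and timer looked unmoved wherever they were in view, but I did not measure them again. The arm ended clear of everything.

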